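Set ramekins out on the turntable from a drawer

TASK

Pull the drawer of the little white drawer box out to its stop, take every ramekin in it and stand each upright in the middle of a brass ring on the turntable, one to a ring, any ring; then push the drawer fully home. The turntable already faces the way I want it and turns freely, so do not let it turn, and leave the matchbox and the timer where they are.

Things in the scene. Friction and masses are not known exactly. Their poses are not given: they have to be found in the camera images.
- cabinet: Low white drawer box with a wooden top standing on the worktop, 218 x 344 x 76 mm (x, y, z), fixed. Origin at worktop height under the middle of its front face; its own x axis points into the box, so the drawer slides out along its -x. One drawer.
- drawer (a joint): How far the drawer is pulled out, m: about 0 shut, 0.180 at its stop. It slides stiffly (about 1 N) and stays where it is left. The drawer's front is 310 mm wide, 14 mm thick and reaches from 8 to 64 mm above the worktop; inside it is 298 mm wide (y) and 174 mm deep, from 14 to 188 mm behind the face of its front; inner floor 14 mm above the worktop; sides and back 6 mm thick, tops 44 mm above the worktop.
- drawer_handle (a point): Middle of the drawer's bar handle: a steel bar 10 mm thick and 110 mm long across the front (along the cabinet's y), 54 mm above the worktop, its middle 45 mm in front of the drawer's face (40 mm of clear space behind it), with a stand-off at each end.
- turntable_centre (a point): Centre of the top face of the turntable: a round dark wooden plate 330 mm across and 18 mm thick, its top 36 mm above the worktop, free to turn about the vertical on a fixed foot; it turns at a light push on its edge (about 0.5 N; 0.08 N m of friction, no stop), so press on it as little as you can. Small brass dot in the middle.
- mark_1 (a point): Centre of place 1 of five on the turntable, on its top face: a thin flat brass ring 84 mm across, inlaid, nothing stands up. The five lie evenly round the plate, 105 mm from its centre, and turn with it.
- mark_2 (a point): Centre of place 2 of five on the turntable, on its top face: a thin flat brass ring 84 mm across, inlaid, nothing stands up. The five lie evenly round the plate, 105 mm from its centre, and turn with it.
- mark_3 (a point): Centre of place 3 of five on the turntable, on its top face: a thin flat brass ring 84 mm across, inlaid, nothing stands up. The five lie evenly round the plate, 105 mm from its centre, and turn with it.
- mark_4 (a point): Centre of place 4 of five on the turntable, on its top face: a thin flat brass ring 84 mm across, inlaid, nothing stands up. The five lie evenly round the plate, 105 mm from its centre, and turn with it.
- mark_5 (a point): Centre of place 5 of five on the turntable, on its top face: a thin flat brass ring 84 mm across, inlaid, nothing stands up. The five lie evenly round the plate, 105 mm from its centre, and turn with it.
- ramekin_1: Small white glazed ramekin (all five alike), 67 mm across and 40 mm high, open above, wall about 8 mm at the rim, inside about 33 mm deep; origin at the centre of its underside, own z up. 0.13 kg. At the start in the drawer; four or all five of them are there; one may be absent.
- ramekin_2: Small white glazed ramekin (all five alike), 67 mm across and 40 mm high, open above, wall about 8 mm at the rim, inside about 33 mm deep; origin at the centre of its underside, own z up. 0.13 kg. At the start in the drawer; four or all five of them are there; one may be absent.
- ramekin_3: Small white glazed ramekin (all five alike), 67 mm across and 40 mm high, open above, wall about 8 mm at the rim, inside about 33 mm deep; origin at the centre of its underside, own z up. 0.13 kg. At the start in the drawer; four or all five of them are there; one may be absent.
- ramekin_4: Small white glazed ramekin (all five alike), 67 mm across and 40 mm high, open above, wall about 8 mm at the rim, inside about 33 mm deep; origin at the centre of its underside, own z up. 0.13 kg. At the start in the drawer; four or all five of them are there; one may be absent.
- ramekin_5: Small white glazed ramekin (all five alike), 67 mm across and 40 mm high, open above, wall about 8 mm at the rim, inside about 33 mm deep; origin at the centre of its underside, own z up. 0.13 kg. At the start in the drawer; four or all five of them are there; one may be absent.
- matchbox: Matchbox 37 x 56 x 17 mm lying on the worktop, not part of the job; origin at the centre of its underside.
- kitchen_timer: Cream kitchen timer, a cube 76 x 62 x 62 mm standing on the worktop, not part of the job; origin at the centre of its underside.

How it is judged:
By the outcome, as a careful person would: the job done as asked, in the order asked, and still so for the second after the job is handed in, with the robot touching nothing.
Of ramekin_1, ramekin_2, ramekin_3, ramekin_4, ramekin_5 only 4 to 5 are there at a start; the rules pass over those that are not, and their reading is None.
At some moment in a run one of ramekin_1, ramekin_2, ramekin_3, ramekin_4, ramekin_5 may be knocked a few centimetres aside while the robot is not near it.
Once in a run the grip may slacken for a moment while it holds something.
It also fails if it takes over 210 s, if anything falls off the work surface, if the arm or the gripper's body presses on something with over 40 N, if the wrist force passes 120 N, or if a joint passes its speed limit or range.

ROBOT

A 7-joint arm with a two-finger parallel gripper is mounted at the origin on a cart in front of the work surface, level with it; the furniture and walls round the work are solid. World frame = base frame: x ahead of the robot, y to its left, z up, the work surface at z = 0. Lengths are in m, angles in rad, forces in N, time in s.
With the tool pointing down it reaches from about 0.425 to 1.025 m from the base axis. Payload 3.6 kg.
Tool frame: the origin (TCP) lies midway between the tips of the shut fingers; the grasp point (between the pads) lies 19 mm behind it; z points along the fingers, y is the line along which they close (so a half turn about z gives the same grasp; the last joint's range is limited). The gripper opens to 85 mm and grips with 20 to 120 N. Pads are 22 mm wide; open, the fingers measure 114 mm over their backs; the gripper's body (76 mm by 85 mm) begins 54 mm behind the grasp point. The pads swing forward as they close: fully open they stand 13 mm farther back than shut.
Start: joints at [-1.244, 0.591, 0.048, 1.609, -0.033, 0.943, -0.034], TCP at [0.296, 0.662, 0.197] pointing down, gripper open.
Joint ranges: [-2.69, 2.69], [-0.47, 2.24], [-1.27, 1.36], [0.19, 2.51], [-1.53, 4.68], [0.08, 2.07], [-3.09, 3.09]. Speed limits (rad/s): [2.57, 2.57, 3.14, 3.14, 3.14, 3.14, 3.14].

INTERFACE

Orientations are given as a 3x3 rotation matrix whose columns are the frame's x, y, z axes.
In Python, from plant import observe, capture, camera_info, job_done, regions_of gives the robot as it stands. The module is installed in compiled form; this text tells all that it offers.
- The arm moves only by the tool servo_tool, never from a script. Its argument "rows" is a list of rows, each an object with "claw": the opening, from 0 (shut) to 1 (fully open); "dp": the shift along the tool's x, y, z in cm, a list of three; "rotation": the turn, a rotation vector about the tool's x, y, z in degrees, a list of three. A call has 1 to 5 rows; each row is the pose to reach, as a shift and turn from the pose commanded when the call began, along the tool's axes at that moment; what a row does not reach only later rows make up. A row lasts 1/10 s, in which the tool goes at most 50 mm and 8.59 degrees, less where a joint would pass 70% of its speed; a pose out of reach is approached as far as the arm can. A call with a gripper value outside its range is refused whole. The fingers move at their own pace and stop on an object; "newtons" is the grip in N (left out, the last holds). Time passes only in rows, so rows that repeat a pose let the fingers close. It gives the time, the measured TCP pose, the force, the opening and the grip force at its end, in the units of the state.
- observe(): the state, without advancing time (a new reading comes with each control period).
- capture(name): name is "side" or "top" or "wrist"; returns the picture (384x512x3 uint8, red, green, blue); there is no depth.
- camera_info(name): a dict with "mtx" (3x3 intrinsics, pixels), "cam_to_world" (4x4, takes a point from camera to world coordinates); the wrist camera has in their place "tool_from_camera" (4x4, takes a point from camera to tool coordinates, whose origin is the TCP and whose axes are the flange's). Camera axes: x right, y down, z forward; pixel columns grow to the right and rows downward; lengths in m; the calibration is good to about 2 mm. A picture is of the moment at which its call begins: read the wrist's pose just before it. camera_info takes no time and is no camera call.
- job_done(): hands the job in; it is judged then, once.
Trained networks look in the newest picture that a camera, given by its name, has taken for a name from the list of things; names that differ only in an ending like _2 or _b are one class to them, and where a whole thing is asked for, a point or a joint stands for the part that bears it (a point fixed in the world has none). Each returns a list of dicts, best first, with "p" (0 to 1); they miss things now and then, are a little off and sometimes report something else, mostly with a low value. They report only what shows in the picture. A call takes as long as a camera call.
- regions_of(camera, name): "pixels" (384x512 bool, what is visible of it) and "rect" ([left, top, right, bottom] in pixels, round what is visible of it).
The state is a dict: "t": time; "joint_positions": joint angles; "dq": joint speeds; "joint_torque": joint torques, N m; "ee_pos": TCP position; "orientation": TCP orientation; "contact_force": force on the tool from outside, world axes, zero at the start; "moment": the same for the moment, N m; "gripper_width": finger opening in m; "finger_force": force on a finger pad.
Only numpy, scipy, OpenCV 4.12 (cv2) and the standard library are available. Lean on these libraries where they do the work, as an engineer would, in place of code of your own. Each camera call takes 0.05 s, during which the arm holds its last target. There are 200 camera calls.

## Working session

There is one attempt and no reset: what is moved stays moved. The work goes in short steps, Python scripts to look and compute and a tool call to move; the robot and the scene stay as the last step left them, time stands still between calls to the robot, and variables do not carry over. Pictures are saved under pics/ and viewed, at most 14 in all, crops included, and the job is handed in when it is done.

Besides the shell and the picture viewer there is one more tool, called after ">>>" as name(argument=value, ...) on one line, values as JSON. servo_tool: Moves the arm, as the interface text tells. Its arguments: {"type":"object","properties":{"rows":{"type":"array","items":{"type":"object","properties":{"claw":{"type":"number"},"dp":{"type":"array","items":{"type":"number"}},"rotation":{"type":"array","items":{"type":"number"}}}}},"newtons":{"type":"number"}},"required":["rows"]}

```bash
mkdir -p pics
python3 - <<'E'
from plant import *
import cv2,numpy as np
s=observe();print({k:np.round(v,3).tolist() for k,v in s.items()})
for n in("side","top","wrist"):
    i=capture(n);cv2.imwrite(f"pics/{n}0.png",i[:,:,::-1]);print(n,{k:np.round(v,4).tolist() for k,v in camera_info(n).items() if hasattr(v,'__len__')})
a=[cv2.imread(f"pics/{n}0.png") for n in("top","side")]
cv2.imwrite("pics/a0.png",cv2.resize(a[0],(800,600)));cv2.imwrite("pics/b0.png",cv2.resize(a[1],(800,600)))
E
```

```text
{'t': 0.0, 'joint_positions': [-1.244, 0.592, 0.048, 1.61, -0.033, 0.943, -0.034], 'dq': [0.001, -0.002, 0.0, -0.0, 0.001, -0.0, -0.0], 'joint_torque': [-0.0, -54.869, 1.546, -19.813, 0.009, 0.009, -0.0], 'ee_pos': [0.296, 0.661, 0.196], 'orientation': [[-0.913, 0.408, -0.001], [0.408, 0.913, -0.002], [-0.0, -0.002, -1.0]], 'contact_force': [0.253, 0.569, 0.436], 'moment': [-0.07, 0.026, 0.023], 'finger_force': 0.0, 'gripper_width': 0.086}
side {'mtx': [[383.5599, 0.0, 260.6351], [0.0, 383.5599, 190.7952], [0.0, 0.0, 1.0]], 'cam_to_world': [[0.9908, -0.1205, 0.0612, 0.4922], [-0.135, -0.8553, 0.5002, -0.5311], [-0.0079, -0.5039, -0.8637, 1.0337], [0.0, 0.0, 0.0, 1.0]]}
top {'mtx': [[460.4856, 0.0, 259.1157], [0.0, 460.4856, 197.5309], [0.0, 0.0, 1.0]], 'cam_to_world': [[-0.0091, -0.9901, 0.1403, 0.3321], [-0.9999, 0.0096, 0.003, 0.0031], [-0.0043, -0.1403, -0.9901, 1.5905], [0.0, 0.0, 0.0, 1.0]]}
wrist {'mtx': [[278.976, 0.0, 254.0037], [0.0, 278.976, 192.4239], [0.0, 0.0, 1.0]], 'tool_from_camera': [[-0.0005, -0.9577, -0.2878, 0.0741], [1.0, -0.0008, 0.0009, -0.0], [-0.0011, -0.2878, 0.9577, -0.1767], [0.0, 0.0, 0.0, 1.0]]}
```

View pics/a0.png

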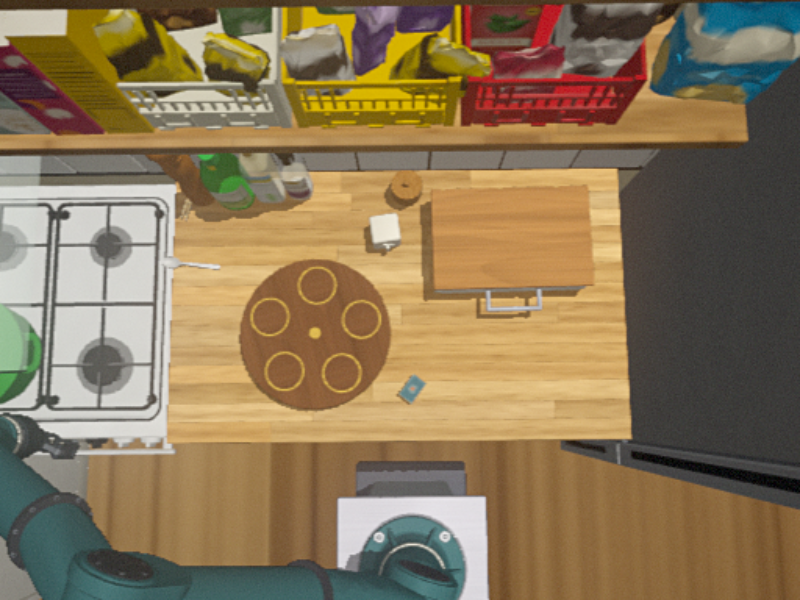

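View pics/b0.png

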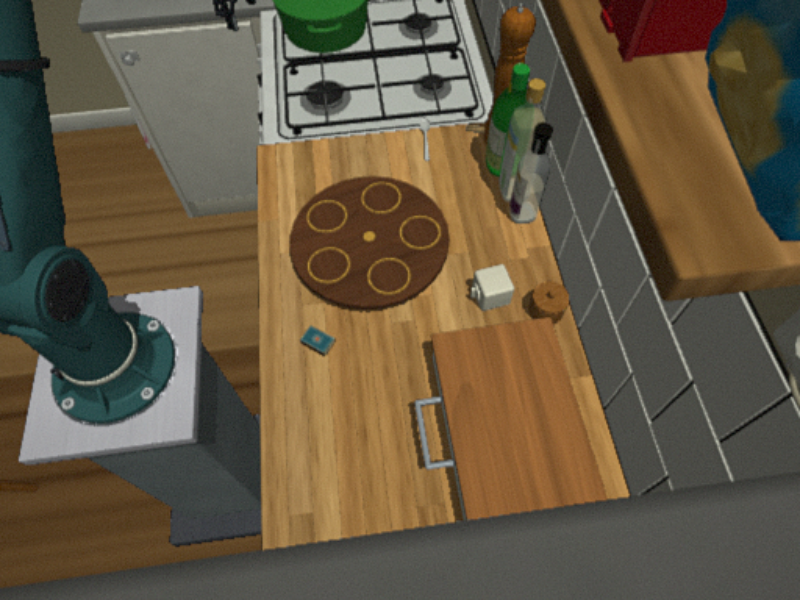

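```bash
cat > h.py <<'E'
from plant import *
import cv2,numpy as np
from scipy.spatial.transform import Rotation as R
def cam(n,s=None):
    c=camera_info(n);K=np.array(c["mtx"])
    if n!="wrist": return K,np.array(c["cam_to_world"])
    s=s or observe();T=np.eye(4);T[:3,:3]=s["orientation"];T[:3,3]=s["ee_pos"]
    return K,T@np.array(c["tool_from_camera"])
def ray(n,uv,z,s=None):
    "pixels -> world points at height z"
    K,T=cam(n,s);uv=np.atleast_2d(uv).astype(float)
    d=(T[:3,:3]@np.linalg.inv(K)@np.c_[uv,np.ones(len(uv))].T).T
    return T[:3,3]+d*((z-T[2,3])/d[:,2])[:,None]
def proj(n,p,s=None):
    K,T=cam(n,s);q=(np.atleast_2d(p)-T[:3,3])@T[:3,:3]@K.T
    return q[:,:2]/q[:,2:]
def down(yaw):
    "tool pointing down, tool y (closing line) at yaw from world x axis"
    y=np.array([np.cos(yaw),np.sin(yaw),0]);z=np.array([0,0,-1.])
    return np.c_[np.cross(y,z),y,z]
def to(p,Rt=None,s=None):
    s=s or observe();R0=np.array(s["orientation"]);d=R0.T@(np.array(p)-s["ee_pos"])*100
    r=R.from_matrix(R0.T@Rt).as_rotvec(degrees=True) if Rt is not None else 0
    print("dp",np.round(d,2).tolist(),"rot",np.round(r,1).tolist());return d,r
E
python3 - <<'E'
from h import *
k=512/800
for z,n,pts in((.036,"tt",[(315,333)]),(.036,"rings",[(317,286),(361,320),(342,374),(285,371),(269,317)]),(.054,"handle",[(488,309),(515,307.5),(541,306)]),(.076,"cabtop",[(433,290),(593,286)]),(0,"match",[(411,389)]),(.03,"timer",[(384,232)])):
    print(n,ray("top",np.array(pts)*k,z)[:,:2].round(3).tolist())
img=cv2.imread("pics/top0.png")
capture("top")
for n in("turntable_centre","matchbox","kitchen_timer","drawer_handle","mark_1","cabinet","drawer"):
    for r in regions_of("top",n)[:6]:print(n,round(r["p"],2),np.round(r["rect"],1).tolist())
E
```

```text
tt [[0.501, 0.204]]
rings [[0.604, 0.2], [0.528, 0.104], [0.411, 0.145], [0.419, 0.268], [0.537, 0.304]]
handle [[0.547, -0.171], [0.55, -0.23], [0.553, -0.286]]
cabtop [[0.586, -0.053], [0.592, -0.394]]
match [[0.379, -0.004]]
timer [[0.726, 0.053]]
turntable_centre 0.78 [153.6, 167.2, 251.7, 260.1]
matchbox 0.5 [259.0, 239.7, 270.3, 255.4]
kitchen_timer 0.72 [239.4, 135.5, 258.4, 160.6]
drawer_handle 0.62 [283.1, 183.7, 367.9, 197.7]
mark_1 0.72 [151.2, 163.9, 250.4, 261.9]
cabinet 0.87 [271.2, 120.1, 384.5, 201.8]
drawer 0.76 [286.0, 182.5, 370.5, 199.2]
```

```bash
cat >> h.py <<'E'
def plan(wps,s=None):
    "wps: list of (pos, yaw); prints one line per call"
    s=s or observe();p=np.array(s["ee_pos"]);A=np.array(s["orientation"])
    for q,yaw in wps:
        q=np.array(q,float);B=down(yaw);rv=R.from_matrix(A.T@B).as_rotvec()
        n=int(max(1,np.ceil(np.linalg.norm(q-p)/.235),np.ceil(np.linalg.norm(rv)/np.radians(41))))
        for i in range(n):
            d=A.T@((q-p)/n)*100;print(np.round(d,1).tolist(),np.round(np.degrees(rv/n),1).tolist(),"rows>=%d"%np.ceil(max(np.linalg.norm(d)/5,np.linalg.norm(np.degrees(rv/n))/8.5)))
            A=A@R.from_rotvec(rv/n).as_matrix()
        p=q
    return
E
python3 - <<'E'
from h import *
plan([((.5,.25,.30),.5),((.47,-.25,.30),0.03)])
E
```

```text
[-11.8, -9.8, -3.4] [0.0, -0.0, 12.4] rows>=4
[-13.6, -7.0, -3.4] [0.0, -0.0, 12.4] rows>=4
[-14.8, -3.9, -3.4] [0.0, -0.0, 12.4] rows>=4
[-14.1, -8.9, -0.0] [0.0, 0.0, 9.0] rows>=4
[-15.4, -6.6, -0.0] [0.0, 0.0, 9.0] rows>=4
[-16.2, -4.1, -0.0] [0.0, 0.0, 9.0] rows>=4
```

>>> servo_tool(rows=[{"dp": [-11.8,-9.8,-3.4],"rotation": [0,0,12.4],"claw": 1},{"dp": [-11.8,-9.8,-3.4],"rotation": [0,0,12.4],"claw": 1},{"dp": [-11.8,-9.8,-3.4],"rotation": [0,0,12.4],"claw": 1},{"dp": [-11.8,-9.8,-3.4],"rotation": [0,0,12.4],"claw": 1}])

```text
t: 0.95
ee_pos: [0.3698, 0.5169, 0.2328]
orientation: [[-0.798, 0.603, 0.004], [0.603, 0.798, -0.003], [-0.005, 0.0, -1.0]]
contact_force: [0.2, 0.1, -0.3]
gripper_width: 0.0854
finger_force: 0.0
```

>>> servo_tool(rows=[{"dp": [-13.6,-7,-3.4],"rotation": [0,0,12.4],"claw": 1},{"dp": [-13.6,-7,-3.4],"rotation": [0,0,12.4],"claw": 1},{"dp": [-13.6,-7,-3.4],"rotation": [0,0,12.4],"claw": 1},{"dp": [-13.6,-7,-3.4],"rotation": [0,0,12.4],"claw": 1}])

```text
t: 1.35
ee_pos: [0.4363, 0.3799, 0.2669]
orientation: [[-0.649, 0.761, 0.004], [0.761, 0.649, -0.002], [-0.004, 0.002, -1.0]]
contact_force: [-0.5, -0.7, 0.3]
gripper_width: 0.0854
finger_force: 0.0
```

>>> servo_tool(rows=[{"dp": [-14.8,-3.9,-3.4],"rotation": [0,0,12.4],"claw": 1},{"dp": [-14.8,-3.9,-3.4],"rotation": [0,0,12.4],"claw": 1},{"dp": [-14.8,-3.9,-3.4],"rotation": [0,0,12.4],"claw": 1},{"dp": [-14.8,-3.9,-3.4],"rotation": [0,0,12.4],"claw": 1}])

```text
t: 1.75
ee_pos: [0.5035, 0.2429, 0.301]
orientation: [[-0.471, 0.882, 0.005], [0.882, 0.471, -0.002], [-0.004, 0.004, -1.0]]
contact_force: [-0.2, 0.3, 1.1]
gripper_width: 0.0857
finger_force: 0.0
```

>>> servo_tool(rows=[{"dp": [-14.1,-8.9,0],"rotation": [0,0,9],"claw": 0.5},{"dp": [-14.1,-8.9,0],"rotation": [0,0,9],"claw": 0.5},{"dp": [-14.1,-8.9,0],"rotation": [0,0,9],"claw": 0.5},{"dp": [-14.1,-8.9,0],"rotation": [0,0,9],"claw": 0.5}])

```text
t: 2.15
ee_pos: [0.4882, 0.0781, 0.2992]
orientation: [[-0.331, 0.944, -0.0], [0.944, 0.331, -0.001], [-0.001, -0.001, -1.0]]
contact_force: [-0.1, 0.5, -0.8]
gripper_width: 0.0426
finger_force: 0.0
```

>>> servo_tool(rows=[{"dp": [-15.4,-6.6,0],"rotation": [0,0,9],"claw": 0.5},{"dp": [-15.4,-6.6,0],"rotation": [0,0,9],"claw": 0.5},{"dp": [-15.4,-6.6,0],"rotation": [0,0,9],"claw": 0.5},{"dp": [-15.4,-6.6,0],"rotation": [0,0,9],"claw": 0.5}])

```text
t: 2.55
ee_pos: [0.478, -0.0888, 0.2995]
orientation: [[-0.179, 0.984, 0.001], [0.984, 0.179, -0.002], [-0.002, 0.001, -1.0]]
contact_force: [-0.4, -0.1, 0.6]
gripper_width: 0.0427
finger_force: 0.0
```

>>> servo_tool(rows=[{"dp": [-16.2,-4.1,0],"rotation": [0,0,9],"claw": 0.5},{"dp": [-16.2,-4.1,0],"rotation": [0,0,9],"claw": 0.5},{"dp": [-16.2,-4.1,0],"rotation": [0,0,9],"claw": 0.5},{"dp": [-16.2,-4.1,0],"rotation": [0,0,9],"claw": 0.5},{"dp": [-16.2,-4.1,0],"rotation": [0,0,9],"claw": 0.5}])

```text
t: 3.05
ee_pos: [0.4682, -0.2538, 0.2993]
orientation: [[-0.024, 1.0, 0.001], [1.0, 0.024, -0.002], [-0.002, 0.001, -1.0]]
contact_force: [0.3, -0.3, 0.7]
gripper_width: 0.0426
finger_force: 0.0
```

Run:
```python
from h import *
s=observe();print(s["t"],s["ee_pos"],s["contact_force"],s["joint_positions"])
i=capture("wrist");cv2.imwrite("pics/w1.png",cv2.resize(i[:,:,::-1],(800,600)))
i=capture("top");cv2.imwrite("pics/top1.png",i[:,:,::-1])
```

```text
3.05 [ 0.46821644 -0.25384868  0.29932321] [ 0.34882555 -0.30269125  0.74744306] [-0.10326362  0.27055075  0.64520456  1.9477923  -0.19266836  0.98285033
  0.65566277]
```

View pics/w1.png

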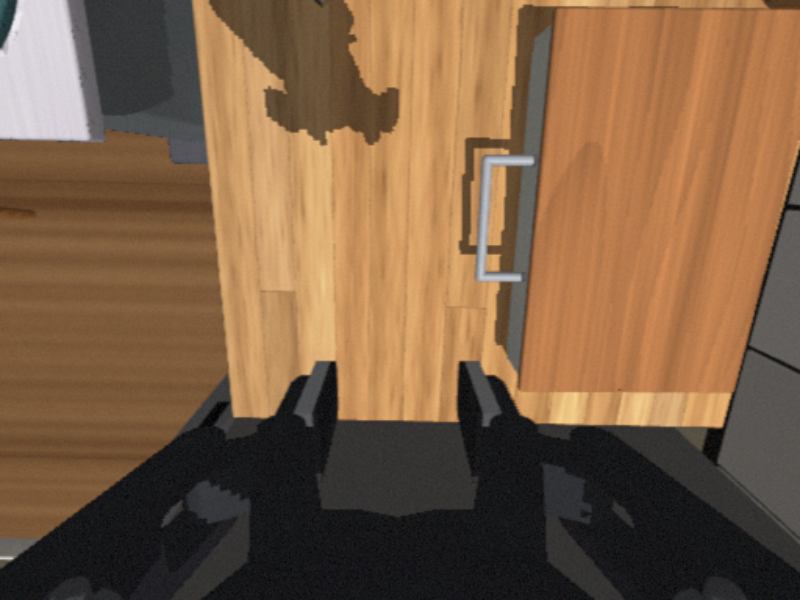

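The bar handle runs from (487,160) to (482,278) in the scaled picture, with the cabinet's front edge from (555,10) to (520,390).

Run:
```python
from h import *
k=512/800
h=ray("wrist",np.array([(487,158),(482,280)])*k,.054);c=ray("wrist",np.array([(555,10),(520,390)])*k,.076)
print(h.round(4).tolist(),c.round(4).tolist())
for q in(h,c):
    d=q[0]-q[1];print("yaw",np.arctan2(-d[0],d[1]))
m=h.mean(0);print(m)
```

```text
[[0.5486, -0.1626, 0.054], [0.5539, -0.2779, 0.054]] [[0.5885, -0.0497, 0.076], [0.5978, -0.3865, 0.076]]
yaw 0.04571491352608808
yaw 0.027645108242719183
[ 0.55121895 -0.22020844  0.054     ]
```

Run:
```python
from h import *
plan([((.551,-.245,.15),.03),((.551,-.245,.036),.03),((.371,-.25,.036),.03)])
```

```text
[0.2, 8.2, 14.9] [-0.0, -0.1, 0.0] rows>=4
[0.0, 0.0, 11.4] [-0.0, 0.0, -0.0] rows>=3
[0.0, -18.0, -0.0] [-0.0, -0.0, -0.0] rows>=4
```

>>> servo_tool(rows=[{"dp": [0.2,8.2,14.9],"rotation": [0,0,0],"claw": 0.5},{"dp": [0.2,8.2,14.9],"rotation": [0,0,0],"claw": 0.5},{"dp": [0.2,8.2,14.9],"rotation": [0,0,0],"claw": 0.5},{"dp": [0.2,8.2,14.9],"rotation": [0,0,0],"claw": 0.5},{"dp": [0.2,8.2,14.9],"rotation": [0,0,0],"claw": 0.5}])

```text
t: 3.65
ee_pos: [0.551, -0.2411, 0.1464]
orientation: [[-0.036, 0.999, -0.005], [0.999, 0.036, 0.004], [0.004, -0.005, -1.0]]
contact_force: [0.1, 0.4, 0.4]
gripper_width: 0.0425
finger_force: 0.0
```

>>> servo_tool(rows=[{"dp": [0,0,3.5],"rotation": [0,0,0],"claw": 0.5},{"dp": [0,0,7],"rotation": [0,0,0],"claw": 0.5},{"dp": [0,0,10],"rotation": [0,0,0],"claw": 0.5},{"dp": [0,0,11.4],"rotation": [0,0,0],"claw": 0.5},{"dp": [0,0,11.4],"rotation": [0,0,0],"claw": 0.5}])

```text
t: 4.15
ee_pos: [0.5498, -0.2448, 0.0356]
orientation: [[-0.031, 1.0, -0.002], [1.0, 0.031, 0.002], [0.002, -0.002, -1.0]]
contact_force: [-1.2, 0.2, -0.1]
gripper_width: 0.0428
finger_force: 0.0
```

>>> servo_tool(newtons=30, rows=[{"dp": [0,0,0],"rotation": [0,0,0],"claw": 0},{"dp": [0,0,0],"rotation": [0,0,0],"claw": 0},{"dp": [0,0,0],"rotation": [0,0,0],"claw": 0},{"dp": [0,0,0],"rotation": [0,0,0],"claw": 0}])

```text
t: 4.55
ee_pos: [0.5511, -0.2466, 0.0371]
orientation: [[-0.03, 1.0, 0.002], [1.0, 0.03, -0.001], [-0.001, 0.002, -1.0]]
contact_force: [-0.2, -0.0, -1.1]
gripper_width: -0.0001
finger_force: 0.0
```

Run:
```python
from h import *
s=observe();print(s["ee_pos"],s["gripper_width"],s["finger_force"],s["contact_force"])
i=capture("wrist");j=capture("side")
cv2.imwrite("pics/w2.png",np.hstack([cv2.resize(i[:,:,::-1],(400,300)),cv2.resize(j[170:350,220:460,::-1],(400,300))]))
```

```text
[ 0.55110594 -0.24657128  0.03710159] -8.161916438909781e-05 0.0 [-0.24830734 -0.02565751 -1.11330588]
```

View pics/w2.png

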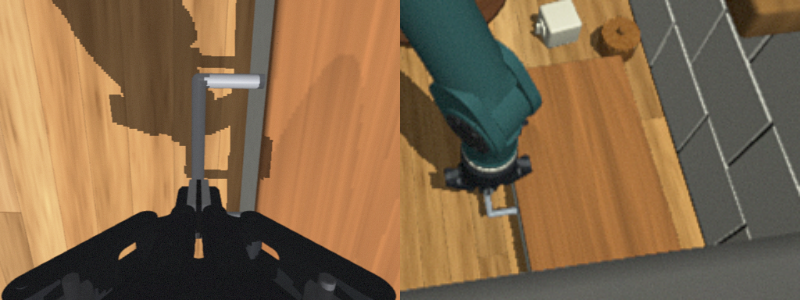

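>>> servo_tool(rows=[{"dp": [0,-1,0],"rotation": [0,0,0],"claw": 0},{"dp": [0,-2,0],"rotation": [0,0,0],"claw": 0},{"dp": [0,-3,0],"rotation": [0,0,0],"claw": 0},{"dp": [0,-3,0],"rotation": [0,0,0],"claw": 0}])

```text
t: 5.05
ee_pos: [0.5172, -0.2473, 0.0359]
orientation: [[-0.027, 1.0, -0.003], [1.0, 0.027, 0.001], [0.001, -0.003, -1.0]]
contact_force: [-0.4, 0.8, 0.3]
gripper_width: 0.0003
finger_force: 0.0
```

Run:
```python
from h import *
s=observe();print(s["ee_pos"],s["gripper_width"],s["finger_force"],s["contact_force"])
i=capture("wrist")
cv2.imwrite("pics/w3.png",cv2.resize(i[100:320,150:360,::-1],(630,600)))
```

```text
[ 0.51722292 -0.24731941  0.03589256] 0.0002626176889007409 0.0 [-0.3899037   0.78022433  0.29857514]
```

View pics/w3.png

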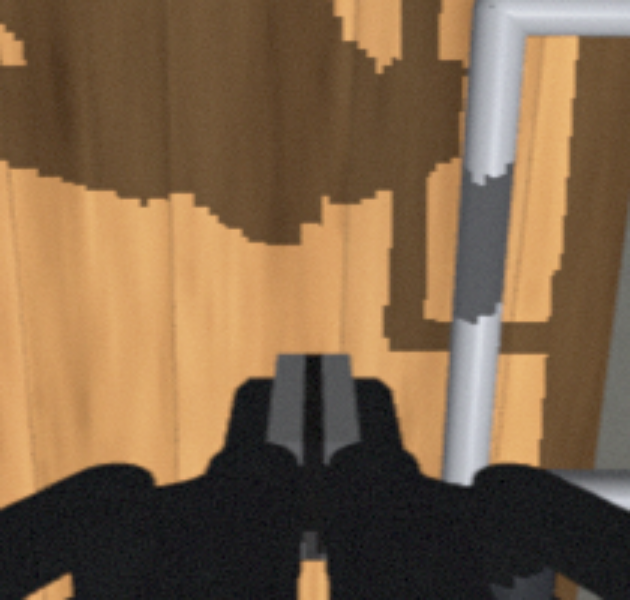

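Run:
```python
from h import *
f=lambda u,v:(150+u/3,100+v*220/600)
for z in(.034,.044,.054):
    print(z,ray("wrist",[f(497,100),f(470,430)],z).round(4).tolist())
    s=observe();s["ee_pos"]=np.array([.5511,-.2466,.0371]);s["orientation"]=np.array([[-0.03, 1.0, 0.002], [1.0, 0.03, -0.001], [-0.001, 0.002, -1.0]])
    print("w2",ray("wrist",np.array([(200,82),(198,170)])*512/400,z,s).round(4).tolist())
```

```text
0.034 [[0.5555, -0.1894, 0.034], [0.5568, -0.2751, 0.034]]
w2 [[0.5494, -0.1706, 0.034], [0.55, -0.245, 0.034]]
0.044 [[0.5533, -0.1885, 0.044], [0.5545, -0.2694, 0.044]]
w2 [[0.5494, -0.1707, 0.044], [0.5499, -0.2409, 0.044]]
0.054 [[0.5511, -0.1877, 0.054], [0.5523, -0.2637, 0.054]]
w2 [[0.5493, -0.1708, 0.054], [0.5498, -0.2369, 0.054]]
```

Run:
```python
from h import *
s=observe();p=np.array(s["ee_pos"])
for dz in(0,.01,.02,.03,.04):
    u=proj("wrist",p+[0,0,dz])[0];print(dz,((u-[150,100])*[3,600/220]).round(0))
for n in("side","top"):
    for r in regions_of(n,"drawer_handle")[:1]:pass
```

```text
0 [315. 332.]
0.01 [315. 348.]
0.02 [315. 366.]
0.03 [315. 386.]
0.04 [315. 409.]
```

Run:
```python
from h import *
s=observe();p=np.array(s["ee_pos"])
for y in(0,.011):
  for dz in(0,.01,.02,.03,.04,.05):
    u=proj("wrist",p+[0,y,dz])[0];print(y,dz,((u-[150,100])*[3,600/220]).round(0))
print(s["joint_positions"])
```

```text
0 0 [315. 332.]
0 0.01 [315. 348.]
0 0.02 [315. 366.]
0 0.03 [315. 386.]
0 0.04 [316. 409.]
0 0.05 [316. 435.]
0.011 0 [316. 290.]
0.011 0.01 [317. 304.]
0.011 0.02 [317. 320.]
0.011 0.03 [317. 338.]
0.011 0.04 [318. 359.]
0.011 0.05 [318. 382.]
[ 0.09519974  0.6736765   0.38365599  2.06305935 -0.51288651  0.49619635
  0.88985707]
```

>>> servo_tool(rows=[{"dp": [0,0,-4],"rotation": [0,0,0],"claw": 0.5},{"dp": [0,0,-7],"rotation": [0,0,0],"claw": 0.5},{"dp": [0,3.3,-7],"rotation": [0,0,0],"claw": 0.5},{"dp": [0,3.3,-4],"rotation": [0,0,0],"claw": 0.5},{"dp": [0,3.3,-1],"rotation": [0,0,0],"claw": 0.5}])

```text
t: 5.7
ee_pos: [0.5571, -0.2461, 0.0467]
orientation: [[-0.032, 0.999, 0.005], [0.999, 0.032, -0.002], [-0.002, 0.005, -1.0]]
contact_force: [0.6, 0.8, -0.5]
gripper_width: 0.0426
finger_force: 0.0
```

>>> servo_tool(rows=[{"dp": [0,0,1.5],"rotation": [0,0,0],"claw": 0.5},{"dp": [0,0,2.7],"rotation": [0,0,0],"claw": 0.5},{"dp": [0,0,2.7],"rotation": [0,0,0],"claw": 0.5}])

```text
t: 6.0
ee_pos: [0.5526, -0.2459, 0.0178]
orientation: [[-0.029, 1.0, -0.002], [1.0, 0.029, 0.001], [0.001, -0.002, -1.0]]
contact_force: [0.0, 0.7, -0.2]
gripper_width: 0.0427
finger_force: 0.0
```

>>> servo_tool(newtons=30, rows=[{"dp": [0,0,0],"rotation": [0,0,0],"claw": 0},{"dp": [0,0,0],"rotation": [0,0,0],"claw": 0},{"dp": [0,0,0],"rotation": [0,0,0],"claw": 0},{"dp": [0,0,0],"rotation": [0,0,0],"claw": 0}])

```text
t: 6.4
ee_pos: [0.554, -0.2468, 0.0201]
orientation: [[-0.029, 1.0, 0.002], [1.0, 0.029, -0.001], [-0.001, 0.002, -1.0]]
contact_force: [-1.6, 0.4, 4.9]
gripper_width: 0.0077
finger_force: 29.5
```

>>> servo_tool(newtons=30, rows=[{"dp": [0,-0.2,0],"rotation": [0,0,0],"claw": 0.5},{"dp": [0,-0.2,0],"rotation": [0,0,0],"claw": 0.5},{"dp": [0,-0.2,0.6],"rotation": [0,0,0],"claw": 0.5},{"dp": [0,-0.2,1.2],"rotation": [0,0,0],"claw": 0.5},{"dp": [0,-0.2,1.2],"rotation": [0,0,0],"claw": 0.5}])

```text
t: 6.9
ee_pos: [0.5507, -0.2456, 0.0058]
orientation: [[-0.03, 1.0, -0.002], [1.0, 0.03, 0.001], [0.001, -0.002, -1.0]]
contact_force: [0.9, -0.0, -0.6]
gripper_width: 0.0429
finger_force: 0.0
```

>>> servo_tool(newtons=30, rows=[{"dp": [0,0,0],"rotation": [0,0,0],"claw": 0},{"dp": [0,0,0],"rotation": [0,0,0],"claw": 0},{"dp": [0,0,0],"rotation": [0,0,0],"claw": 0},{"dp": [0,0,0],"rotation": [0,0,0],"claw": 0}])

```text
t: 7.3
ee_pos: [0.5519, -0.2464, 0.0072]
orientation: [[-0.029, 1.0, 0.001], [1.0, 0.029, -0.0], [-0.0, 0.001, -1.0]]
contact_force: [1.0, -0.6, 0.0]
gripper_width: 0.0085
finger_force: 29.2
```

>>> servo_tool(rows=[{"dp": [0,-2,0],"rotation": [0,0,0],"claw": 0},{"dp": [0,-5,0],"rotation": [0,0,0],"claw": 0},{"dp": [0,-8,0],"rotation": [0,0,0],"claw": 0},{"dp": [0,-11,0],"rotation": [0,0,0],"claw": 0},{"dp": [0,-13,0],"rotation": [0,0,0],"claw": 0}])

```text
t: 7.8
ee_pos: [0.4186, -0.2486, 0.0071]
orientation: [[-0.029, 1.0, -0.002], [1.0, 0.029, 0.003], [0.003, -0.002, -1.0]]
contact_force: [1.2, 2.3, -2.4]
gripper_width: 0.0087
finger_force: 30.5
```

>>> servo_tool(rows=[{"dp": [0,-2,0],"rotation": [0,0,0],"claw": 0},{"dp": [0,-3.5,0],"rotation": [0,0,0],"claw": 0},{"dp": [0,-4.6,0],"rotation": [0,0,0],"claw": 0},{"dp": [0,-5.2,0],"rotation": [0,0,0],"claw": 0},{"dp": [0,-5.2,0],"rotation": [0,0,0],"claw": 0}])

```text
t: 8.3
ee_pos: [0.3744, -0.2495, 0.0071]
orientation: [[-0.034, 0.999, 0.006], [0.999, 0.034, 0.002], [0.002, 0.006, -1.0]]
contact_force: [8.0, 7.6, -3.5]
gripper_width: 0.0087
finger_force: 31.0
```

Run:
```python
from h import *
s=observe();print(s["ee_pos"],s["gripper_width"],s["finger_force"],s["contact_force"])
```

```text
[ 0.3744312  -0.24951665  0.00709461] 0.008732485611224416 30.996665954589844 [ 8.02322564  7.55136683 -3.54575712]
```

>>> servo_tool(rows=[{"dp": [0,0.2,0],"rotation": [0,0,0],"claw": 0.5},{"dp": [0,0.2,0],"rotation": [0,0,0],"claw": 0.5},{"dp": [0,0.2,-4],"rotation": [0,0,0],"claw": 0.5},{"dp": [0,0.2,-9],"rotation": [0,0,0],"claw": 0.5},{"dp": [0,0.2,-14],"rotation": [0,0,0],"claw": 0.5}])

```text
t: 8.8
ee_pos: [0.3701, -0.2524, 0.1482]
orientation: [[-0.027, 1.0, -0.002], [1.0, 0.027, -0.001], [-0.001, -0.002, -1.0]]
contact_force: [2.2, -0.0, -0.1]
gripper_width: 0.0428
finger_force: 0.0
```

>>> servo_tool(rows=[{"dp": [5,12,-15],"rotation": [0,0,0],"claw": 1},{"dp": [5,12,-15],"rotation": [0,0,0],"claw": 1},{"dp": [5,12,-15],"rotation": [0,0,0],"claw": 1},{"dp": [5,12,-15],"rotation": [0,0,0],"claw": 1},{"dp": [5,12,-15],"rotation": [0,0,0],"claw": 1}])

```text
t: 9.3
ee_pos: [0.4976, -0.1978, 0.3021]
orientation: [[-0.035, 0.999, 0.013], [0.999, 0.035, -0.004], [-0.004, 0.013, -1.0]]
contact_force: [0.1, 0.3, 0.1]
gripper_width: 0.0852
finger_force: 0.0
```

Run:
```python
from h import *
s=observe();print(s["ee_pos"],s["orientation"].round(3).tolist(),s["contact_force"])
i=capture("wrist");cv2.imwrite("pics/w4.png",cv2.resize(i[:,:,::-1],(800,600)))
for r in regions_of("wrist","ramekin_1"):print(round(r["p"],2),np.round(r["rect"]).tolist(),r["pixels"].sum())
```

```text
[ 0.49764734 -0.19781143  0.30212898] [[-0.035, 0.999, 0.013], [0.999, 0.035, -0.004], [-0.004, 0.013, -1.0]] [0.09032152 0.27095221 0.13201798]
0.94 [264.0, 184.0, 308.0, 224.0] 1317
0.89 [274.0, 121.0, 316.0, 166.0] 1515
0.84 [220.0, 148.0, 264.0, 192.0] 1380
0.84 [220.0, 83.0, 262.0, 130.0] 1682
0.53 [166.0, 55.0, 492.0, 282.0] 46986
```

View pics/w4.png

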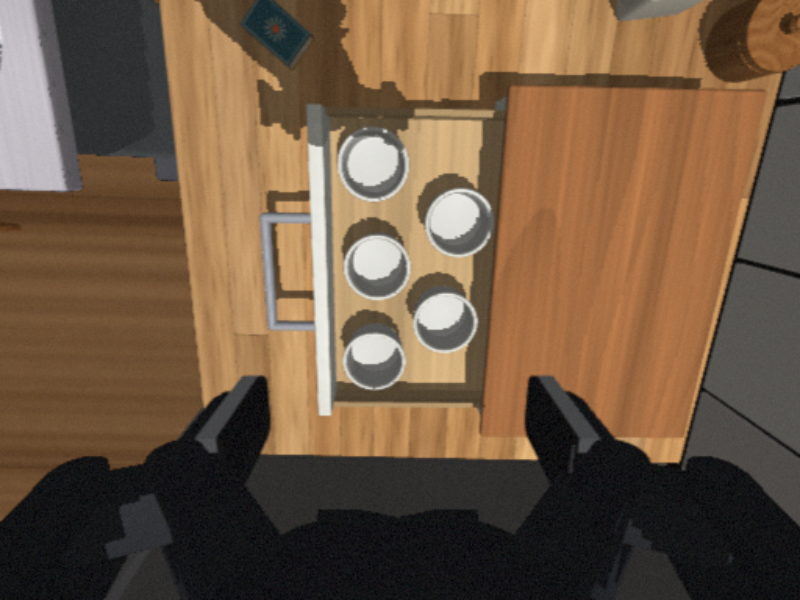

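```bash
cat >> h.py <<'E'
def rams(zt,n="wrist",pmin=.3):
    "call after capture: rim centres + apparent diameter at rim height zt"
    s=observe();out=[]
    for r in regions_of(n,"ramekin_1"):
        if r["p"]<pmin or r["pixels"].sum()>9000: continue
        l,t,rr,b=r["rect"];c=ray(n,[((l+rr)/2,(t+b)/2)],zt,s)[0];w=ray(n,[(l,(t+b)/2),(rr,(t+b)/2)],zt,s)
        out.append((c[:2].round(4).tolist(),round(r["p"],2),round(np.linalg.norm(w[1]-w[0]),4)))
    return out
E
python3 - <<'E'
from h import *
k=.64
print(ray("wrist",np.array([(373,163),(459,222),(377,267),(445,322),(374,360)])*k,.054).round(4)[:,:2].tolist())
capture("wrist");[print(x) for x in rams(.054)]
print("drawer face top",ray("wrist",np.array([(310,105),(322,414),(332,405),(330,108)])*k,.064).round(4).tolist())
print("cab",ray("wrist",np.array([(510,87),(483,437)])*k,.076).round(4).tolist())
print("bar",ray("wrist",np.array([(266,215),(273,327)])*k,.054).round(4).tolist())
E
```

```text
[[0.4653, -0.1197], [0.5481, -0.171], [0.4706, -0.2171], [0.5409, -0.2724], [0.469, -0.3168]]
([0.4805, -0.3159], 0.89, np.float64(0.0723))
([0.4769, -0.2187], 0.87, np.float64(0.0654))
([0.5566, -0.171], 0.85, np.float64(0.0678))
([0.5511, -0.2719], 0.79, np.float64(0.0705))
drawer face top [[0.4077, -0.0733, 0.064], [0.4112, -0.3751, 0.064], [0.422, -0.364, 0.064], [0.4249, -0.0753, 0.064]]
cab [[0.5759, -0.0568, 0.076], [0.5813, -0.3902, 0.076]]
bar [[0.3612, -0.1691, 0.054], [0.3616, -0.2819, 0.054]]
```

>>> servo_tool(rows=[{"dp": [0,0,0],"rotation": [0,0,0],"claw": 0},{"dp": [0,0,0],"rotation": [0,0,0],"claw": 0},{"dp": [0,0,0],"rotation": [0,0,0],"claw": 0},{"dp": [0,0,0],"rotation": [0,0,0],"claw": 0},{"dp": [0,0,0],"rotation": [0,0,0],"claw": 0}])

```text
t: 10.0
ee_pos: [0.4898, -0.1982, 0.2969]
orientation: [[-0.029, 1.0, -0.0], [1.0, 0.029, -0.0], [0.0, -0.0, -1.0]]
contact_force: [0.9, 0.3, 1.0]
gripper_width: 0.0122
finger_force: 0.0
```

Run:
```python
from h import *
s=observe();p=np.array(s["ee_pos"]);print(p,s["orientation"].round(3).tolist())
ims=[]
for n in("side","top"):
    i=capture(n)[:,:,::-1].copy();u=np.array([proj(n,p+[0,0,d])[0] for d in(0,.03,.06)]);c=u.mean(0).astype(int);x0,y0=c[0]-50,c[1]-60
    b=cv2.resize(i[y0:y0+120,x0:x0+100],None,fx=4,fy=4,interpolation=cv2.INTER_CUBIC)
    for q,col in zip(u,((0,0,255),(0,255,0),(255,0,255))):cv2.circle(b,tuple(int(v) for v in (q-[x0,y0]+.5)*4),3,col,-1)
    ims.append(b)
cv2.imwrite("pics/s5.png",np.hstack(ims))
i=capture("wrist");cv2.imwrite("pics/w5.png",i[:,:,::-1])
```

```text
[ 0.48982477 -0.1981549   0.29689311] [[-0.029, 1.0, -0.0], [1.0, 0.029, -0.0], [0.0, -0.0, -1.0]]
```

View pics/s5.png

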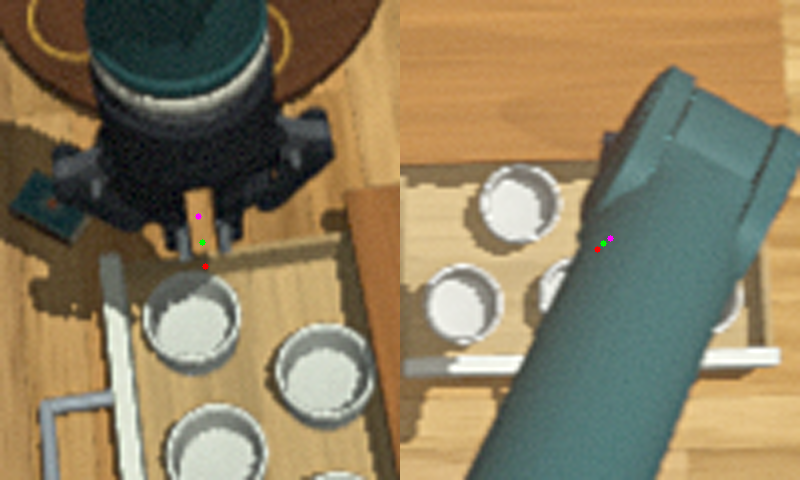

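Run:
```python
from h import *
k=.64
s=observe();s["ee_pos"]=np.array([.4682,-.2538,.2993]);s["orientation"]=down(.024)
for z in(.03,.054):
    print(z,"side",ray("side",np.array([(418,403),(427,466)])*k,z)[:,:2].round(4).tolist(),"wrist",ray("wrist",np.array([(487,160),(482,278)])*k,z,s)[:,:2].round(4).tolist(),"top",ray("top",np.array([(488,309),(541,306)])*k,z)[:,:2].round(4).tolist())
capture("wrist")
for z in(.03,.054):print(z,rams(z))
capture("side")
for z in(.03,.054):print(z,rams(z,"side"))
```

```text
0.03 side [[0.5533, -0.1641], [0.5523, -0.2753]] wrist [[0.5533, -0.1687], [0.5578, -0.2868]] top [[0.5506, -0.1741], [0.5562, -0.2903]]
0.054 side [[0.5518, -0.1729], [0.5508, -0.2814]] wrist [[0.5486, -0.1694], [0.5529, -0.2811]] top [[0.5473, -0.1714], [0.5527, -0.2858]]
0.03 [([0.5569, -0.2809], 0.89, np.float64(0.0725)), ([0.5607, -0.172], 0.89, np.float64(0.0661)), ([0.4772, -0.1225], 0.83, np.float64(0.0654)), ([0.4812, -0.3168], 0.83, np.float64(0.069)), ([0.4825, -0.2242], 0.58, np.float64(0.072))]
0.054 [([0.5531, -0.2725], 0.89, np.float64(0.0686)), ([0.5568, -0.1695], 0.89, np.float64(0.0626)), ([0.4778, -0.1227], 0.83, np.float64(0.0619)), ([0.4815, -0.3064], 0.83, np.float64(0.0653)), ([0.4828, -0.2188], 0.58, np.float64(0.0681))]
0.03 [([0.5672, -0.1665], 0.82, np.float64(0.0788)), ([0.4826, -0.1159], 0.8, np.float64(0.0574)), ([0.4828, -0.2234], 0.76, np.float64(0.0697)), ([0.5531, -0.279], 0.71, np.float64(0.0733)), ([0.481, -0.3258], 0.59, np.float64(0.0672)), ([0.7291, 0.0525], 0.43, np.float64(0.0978))]
0.054 [([0.5654, -0.1752], 0.82, np.float64(0.077)), ([0.4828, -0.1259], 0.8, np.float64(0.0561)), ([0.483, -0.2307], 0.76, np.float64(0.0681)), ([0.5516, -0.285], 0.71, np.float64(0.0715)), ([0.4812, -0.3307], 0.59, np.float64(0.0656)), ([0.7234, 0.0386], 0.43, np.float64(0.0954))]
```

```bash
cat >> h.py <<'E'
from scipy.optimize import minimize
A_=np.linspace(0,2*np.pi,40);C_=.0335*np.c_[np.cos(A_),np.sin(A_)]
def fit(n,zb,pmin=.3):
    "after capture: (x,y) of each ramekin standing at height zb, by silhouette IoU"
    s=observe();out=[]
    for r in regions_of(n,"ramekin_1"):
        m=r["pixels"]
        if r["p"]<pmin or m.sum()>9000: continue
        l,t,rr,b=r["rect"];x0=ray(n,[((l+rr)/2,(t+b)/2)],zb+.025,s)[0][:2]
        F=8;l,t,rr,b=int(l)-12,int(t)-12,int(rr)+12,int(b)+12
        l,t=max(l,0),max(t,0);M=cv2.resize(m[t:b,l:rr].astype(np.float32),None,fx=F,fy=F)>.5
        def cost(x):
            P=np.vstack([np.c_[C_+x,np.full(40,z)] for z in(zb,zb+.04)])
            h=cv2.convexHull(((proj(n,P,s)-[l,t]+.5)*F).astype(np.float32)).astype(int)
            Q=cv2.fillPoly(np.zeros(M.shape,np.uint8),[h],1)>0
            return 1-(Q&M).sum()/(Q|M).sum()
        o=minimize(cost,x0,method="Nelder-Mead",options=dict(initial_simplex=[x0,x0+[.006,0],x0+[0,.006]],xatol=2e-4,fatol=1e-4))
        out.append((o.x.round(4).tolist(),round(r["p"],2),round(1-o.fun,3)))
    return out
E
python3 - <<'E'
from h import *
for n in("wrist","side"):
    capture(n);print(n)
    for x in fit(n,.014):print(x)
E
```

```text
wrist
([0.4801, -0.3252], 0.78, np.float64(0.525))
([0.4813, -0.2196], 0.7, np.float64(0.936))
([0.5603, -0.1725], 0.69, np.float64(0.922))
([0.5538, -0.2766], 0.64, np.float64(0.937))
([0.4754, -0.1213], 0.64, np.float64(0.976))
side
([0.4808, -0.3204], 0.98, np.float64(0.9))
([0.5552, -0.2737], 0.86, np.float64(0.919))
([0.4819, -0.2173], 0.74, np.float64(0.938))
([0.4756, -0.1185], 0.62, np.float64(0.916))
([0.5616, -0.1709], 0.59, np.float64(0.937))
```

Run:
```python
from h import *
plan([((.4816,-.2185,.14),1.57),((.4816,-.2185,.014),1.57)])
```

```text
[-0.7, -0.3, 5.2] [0.0, 0.0, -29.4] rows>=4
[-0.4, -0.6, 5.2] [0.0, 0.0, -29.4] rows>=4
[-0.1, -0.7, 5.2] [0.0, 0.0, -29.4] rows>=4
[0.0, 0.0, 12.6] [-0.0, 0.0, -0.0] rows>=3
```

>>> servo_tool(rows=[{"dp": [-0.7,-0.3,5.2],"rotation": [0,0,-29.4],"claw": 0.9},{"dp": [-0.7,-0.3,5.2],"rotation": [0,0,-29.4],"claw": 0.9},{"dp": [-0.7,-0.3,5.2],"rotation": [0,0,-29.4],"claw": 0.9},{"dp": [-0.7,-0.3,5.2],"rotation": [0,0,-29.4],"claw": 0.9}])

```text
t: 11.05
ee_pos: [0.4869, -0.2052, 0.2445]
orientation: [[-0.52, 0.854, -0.001], [0.854, 0.52, 0.0], [0.001, -0.001, -1.0]]
contact_force: [-0.0, 0.0, 0.2]
gripper_width: 0.0581
finger_force: 0.0
```

>>> servo_tool(rows=[{"dp": [-0.4,-0.6,5.2],"rotation": [0,0,-29.4],"claw": 0.9},{"dp": [-0.4,-0.6,5.2],"rotation": [0,0,-29.4],"claw": 0.9},{"dp": [-0.4,-0.6,5.2],"rotation": [0,0,-29.4],"claw": 0.9},{"dp": [-0.4,-0.6,5.2],"rotation": [0,0,-29.4],"claw": 0.9}])

```text
t: 11.45
ee_pos: [0.4839, -0.2118, 0.1925]
orientation: [[-0.872, 0.489, -0.001], [0.489, 0.872, 0.0], [0.001, -0.0, -1.0]]
contact_force: [0.2, 0.5, 0.2]
gripper_width: 0.0773
finger_force: 0.0
```

>>> servo_tool(rows=[{"dp": [-0.1,-0.7,5.2],"rotation": [0,0,-29.4],"claw": 0.9},{"dp": [-0.1,-0.7,5.2],"rotation": [0,0,-29.4],"claw": 0.9},{"dp": [-0.1,-0.7,5.2],"rotation": [0,0,-29.4],"claw": 0.9},{"dp": [-0.1,-0.7,5.2],"rotation": [0,0,-29.4],"claw": 0.9},{"dp": [-0.1,-0.7,5.2],"rotation": [0,0,-29.4],"claw": 0.9}])

```text
t: 11.95
ee_pos: [0.4817, -0.2185, 0.1409]
orientation: [[-1.0, 0.002, 0.0], [0.002, 1.0, 0.0], [-0.0, 0.0, -1.0]]
contact_force: [-0.0, 0.7, -1.0]
gripper_width: 0.0771
finger_force: 0.0
```

Run:
```python
from h import *
s=observe();print(s["ee_pos"],s["gripper_width"],s["dq"].round(3))
plan([((.4816,-.2185,.07),1.57),((.4816,-.2185,.014),1.57)])
capture("wrist")
for x in fit("wrist",.014):print(x)
```

```text
[ 0.48167682 -0.21851889  0.14093679] 0.07706579575198817 [-0.016 -0.004  0.017  0.001 -0.01   0.001 -0.038]
[0.0, 0.0, 7.1] [0.0, 0.0, -0.1] rows>=2
[-0.0, 0.0, 5.6] [0.0, -0.0, 0.0] rows>=2
([0.4806, -0.2186], 0.92, np.float64(0.931))
([0.5543, -0.2753], 0.81, np.float64(0.817))
([0.5624, -0.1712], 0.67, np.float64(0.882))
([0.4758, -0.1201], 0.59, np.float64(0.907))
([0.4796, -0.3206], 0.58, np.float64(0.924))
```

Measurements agree; descend and grip.

>>> servo_tool(rows=[{"dp": [0,0,4],"rotation": [0,0,0],"claw": 0.9},{"dp": [0,0,7],"rotation": [0,0,0],"claw": 0.9},{"dp": [0,0,9.5],"rotation": [0,0,0],"claw": 0.9},{"dp": [0,0,11.5],"rotation": [0,0,0],"claw": 0.9},{"dp": [0,0,12.7],"rotation": [0,0,0],"claw": 0.9}])

```text
t: 12.55
ee_pos: [0.4811, -0.218, 0.0126]
orientation: [[-1.0, 0.003, -0.002], [0.003, 1.0, 0.0], [0.002, 0.0, -1.0]]
contact_force: [-0.6, 0.4, 0.4]
gripper_width: 0.0767
finger_force: 0.0
```

>>> servo_tool(newtons=50, rows=[{"dp": [0,0,0],"rotation": [0,0,0],"claw": 0.9},{"dp": [0,0,0],"rotation": [0,0,0],"claw": 0.5},{"dp": [0,0,0],"rotation": [0,0,0],"claw": 0.5},{"dp": [0,0,0],"rotation": [0,0,0],"claw": 0.5},{"dp": [0,0,0],"rotation": [0,0,0],"claw": 0.5}])

```text
t: 13.05
ee_pos: [0.4833, -0.2142, 0.0169]
orientation: [[-1.0, -0.001, 0.002], [-0.001, 1.0, 0.005], [-0.002, 0.005, -1.0]]
contact_force: [-0.4, 8.1, 16.8]
gripper_width: 0.0431
finger_force: 8.5
```

>>> servo_tool(rows=[{"dp": [0,0,-0.5],"rotation": [0,0,0],"claw": 0.95},{"dp": [0,0,-3],"rotation": [0,0,0],"claw": 0.95},{"dp": [0,0,-7],"rotation": [0,0,0],"claw": 0.95},{"dp": [0,0,-11],"rotation": [0,0,0],"claw": 0.95},{"dp": [0,0,-13],"rotation": [0,0,0],"claw": 0.95}])

```text
t: 13.55
ee_pos: [0.4833, -0.2196, 0.1482]
orientation: [[-1.0, 0.003, 0.006], [0.003, 1.0, -0.003], [-0.006, -0.003, -1.0]]
contact_force: [-0.3, -0.7, -0.4]
gripper_width: 0.081
finger_force: 0.0
```

>>> servo_tool(rows=[{"dp": [0,0,0],"rotation": [0,0,0],"claw": 0.95},{"dp": [0,0,0],"rotation": [0,0,0],"claw": 0.95}])

```text
t: 13.75
ee_pos: [0.4817, -0.2185, 0.1449]
orientation: [[-1.0, 0.002, 0.002], [0.002, 1.0, -0.001], [-0.002, -0.001, -1.0]]
contact_force: [-0.2, 0.2, -0.5]
gripper_width: 0.0807
finger_force: 0.0
```

Run:
```python
from h import *
s=observe();print(s["ee_pos"],s["contact_force"])
i=capture("wrist");cv2.imwrite("pics/w6.png",cv2.resize(i[:,:,::-1],(640,480)))
for x in fit("wrist",.014):print(x)
```

```text
[ 0.48174024 -0.21849633  0.14490501] [-0.18568197  0.17354931 -0.54203059]
([0.5545, -0.2751], 0.98, np.float64(0.869))
([0.4793, -0.3195], 0.96, np.float64(0.912))
([0.5622, -0.1701], 0.91, np.float64(0.892))
([0.4744, -0.1212], 0.64, np.float64(0.907))
([0.4815, -0.2176], 0.59, np.float64(0.9))
```

View pics/w6.png

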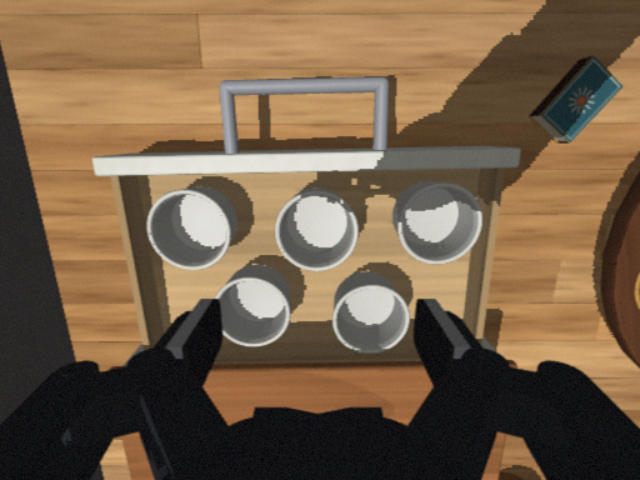

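>>> servo_tool(rows=[{"dp": [0,0,4.5],"rotation": [0,0,0],"claw": 0.92},{"dp": [0,0,8.5],"rotation": [0,0,0],"claw": 0.92},{"dp": [0,0,11.5],"rotation": [0,0,0],"claw": 0.92},{"dp": [0,0,13],"rotation": [0,0,0],"claw": 0.92},{"dp": [0,0,13],"rotation": [0,0,0],"claw": 0.92}])

```text
t: 14.35
ee_pos: [0.4786, -0.2171, 0.0106]
orientation: [[-1.0, 0.002, -0.007], [0.002, 1.0, 0.003], [0.007, 0.003, -1.0]]
contact_force: [0.5, -1.0, 0.3]
gripper_width: 0.0784
finger_force: 0.0
```

>>> servo_tool(rows=[{"dp": [0,0,0.5],"rotation": [0,0,0],"claw": 0.92},{"dp": [0,0,1],"rotation": [0,0,0],"claw": 0.92},{"dp": [0,0,1],"rotation": [0,0,0],"claw": 0.92}])

```text
t: 14.65
ee_pos: [0.4817, -0.2182, 0.0041]
orientation: [[-1.0, 0.002, 0.0], [0.002, 1.0, -0.0], [-0.0, -0.0, -1.0]]
contact_force: [0.3, -0.5, 0.7]
gripper_width: 0.0786
finger_force: 0.0
```

>>> servo_tool(rows=[{"dp": [0,0,0.5],"rotation": [0,0,0],"claw": 0.92},{"dp": [0,0,1],"rotation": [0,0,0],"claw": 0.92},{"dp": [0,0,1],"rotation": [0,0,0],"claw": 0.92}])

```text
t: 14.95
ee_pos: [0.4813, -0.2181, -0.0063]
orientation: [[-1.0, 0.002, -0.001], [0.002, 1.0, 0.0], [0.001, 0.0, -1.0]]
contact_force: [-0.1, -0.4, 0.1]
gripper_width: 0.0785
finger_force: 0.0
```

>>> servo_tool(newtons=40, rows=[{"dp": [0,0,0],"rotation": [0,0,0],"claw": 0.7},{"dp": [0,0,0],"rotation": [0,0,0],"claw": 0.7},{"dp": [0,0,0],"rotation": [0,0,0],"claw": 0.7}])

```text
t: 15.25
ee_pos: [0.482, -0.2184, -0.0054]
orientation: [[-1.0, 0.002, 0.001], [0.002, 1.0, -0.0], [-0.001, -0.0, -1.0]]
contact_force: [-0.4, 1.1, 5.7]
gripper_width: 0.0644
finger_force: 43.7
```

>>> servo_tool(rows=[{"dp": [0,0,0],"rotation": [0,0,0],"claw": 0.92},{"dp": [0,0,0],"rotation": [0,0,0],"claw": 0.92},{"dp": [0,0,0.4],"rotation": [0,0,0],"claw": 0.92},{"dp": [0,0,0.7],"rotation": [0,0,0],"claw": 0.92},{"dp": [0,0,0.7],"rotation": [0,0,0],"claw": 0.92}])

```text
t: 15.75
ee_pos: [0.4811, -0.218, -0.0137]
orientation: [[-1.0, 0.002, -0.001], [0.002, 1.0, 0.0], [0.001, 0.0, -1.0]]
contact_force: [-0.8, -0.3, 0.9]
gripper_width: 0.0787
finger_force: 0.0
```

>>> servo_tool(newtons=40, rows=[{"dp": [0,0,0],"rotation": [0,0,0],"claw": 0.7},{"dp": [0,0,0],"rotation": [0,0,0],"claw": 0.7},{"dp": [0,0,0],"rotation": [0,0,0],"claw": 0.7}])

```text
t: 16.05
ee_pos: [0.4817, -0.2183, -0.0128]
orientation: [[-1.0, 0.002, 0.0], [0.002, 1.0, -0.0], [-0.0, -0.0, -1.0]]
contact_force: [-0.2, -0.3, 2.4]
gripper_width: 0.0643
finger_force: 43.9
```

>>> servo_tool(newtons=50, rows=[{"dp": [0,0,-2],"rotation": [0,0,0],"claw": 0.7},{"dp": [0,0,-5],"rotation": [0,0,0],"claw": 0.7},{"dp": [0,0,-9],"rotation": [0,0,0],"claw": 0.7},{"dp": [0,0,-12],"rotation": [0,0,0],"claw": 0.7},{"dp": [0,0,-12],"rotation": [0,0,0],"claw": 0.7}])

```text
t: 16.55
ee_pos: [0.4842, -0.2195, 0.1105]
orientation: [[-1.0, 0.002, 0.007], [0.002, 1.0, -0.003], [-0.007, -0.003, -1.0]]
contact_force: [0.3, 0.4, -1.1]
gripper_width: 0.0643
finger_force: 55.5
```

```bash
cat > rings.py <<'E'
from h import *
from scipy.optimize import least_squares
def rings(n,img,s=None,c0=(.5,.204),a0=-.03):
    hsv=cv2.cvtColor(img,cv2.COLOR_BGR2HSV)
    m=cv2.inRange(hsv,(15,110,110),(35,255,255))
    v,u=np.nonzero(m);P=ray(n,np.c_[u,v],.036,s)[:,:2]
    P=P[np.linalg.norm(P-c0,axis=1)<.155]
    def ctr(x):return x[:2]+.105*np.c_[np.cos(x[2]+np.arange(5)*2*np.pi/5),np.sin(x[2]+np.arange(5)*2*np.pi/5)]
    def f(x,k=None):
        d=np.abs(np.linalg.norm(P[:,None]-ctr(x)[None],axis=2)-.0405).min(1);return d
    g=least_squares(f,[*c0,a0],loss="soft_l1",f_scale=.002,diff_step=1e-4)
    return g.x,ctr(g.x),len(P),np.median(f(g.x))
if __name__=="__main__":
    for n in("top","side"):
        x,c,k,r=rings(n,cv2.imread(f"pics/{n}0.png"));print(n,x.round(4),k,r.round(5));print(c.round(4).tolist())
E
python3 rings.py; python3 -c "
from h import *
s=observe();print(s['ee_pos'],s['gripper_width'],s['finger_force'],s['contact_force'])"
```

```text
top [ 0.5023  0.2054 -0.0365] 1455 0.00328
[[0.6072, 0.2015], [0.5383, 0.304], [0.4196, 0.2701], [0.4151, 0.1468], [0.531, 0.1044]]
side [ 0.5043  0.2052 -0.0377] 693 0.00171
[[0.6092, 0.2012], [0.5405, 0.3037], [0.4217, 0.27], [0.4171, 0.1467], [0.533, 0.1041]]
[ 0.48419065 -0.21946597  0.11050291] 0.0642946060576405 55.45598182841786 [ 0.33176211  0.42038144 -1.0766292 ]
```

Run:
```python
from h import *
plan([((.56,.17,.2),1.57)])
```

```text
[-3.8, 19.5, -4.5] [-0.1, 0.2, -0.0] rows>=5
[-3.8, 19.5, -4.5] [-0.1, 0.2, -0.0] rows>=5
```

>>> servo_tool(rows=[{"dp": [-3.8,19.5,-4.5],"rotation": [0,0,0],"claw": 0.7},{"dp": [-3.8,19.5,-4.5],"rotation": [0,0,0],"claw": 0.7},{"dp": [-3.8,19.5,-4.5],"rotation": [0,0,0],"claw": 0.7},{"dp": [-3.8,19.5,-4.5],"rotation": [0,0,0],"claw": 0.7},{"dp": [-3.8,19.5,-4.5],"rotation": [0,0,0],"claw": 0.7}])

```text
t: 17.05
ee_pos: [0.5217, -0.0142, 0.1518]
orientation: [[-1.0, -0.011, 0.002], [-0.011, 1.0, 0.004], [-0.002, 0.004, -1.0]]
contact_force: [-0.2, 0.3, -0.7]
gripper_width: 0.0636
finger_force: 55.8
```

>>> servo_tool(rows=[{"dp": [-3.8,19.5,-4.5],"rotation": [0,0,0],"claw": 0.7},{"dp": [-3.8,19.5,-4.5],"rotation": [0,0,0],"claw": 0.7},{"dp": [-3.8,19.5,-4.5],"rotation": [0,0,0],"claw": 0.7},{"dp": [-3.8,19.5,-4.5],"rotation": [0,0,0],"claw": 0.7},{"dp": [-3.8,19.5,-4.5],"rotation": [0,0,0],"claw": 0.7}])

```text
t: 17.55
ee_pos: [0.5593, 0.1815, 0.1969]
orientation: [[-1.0, -0.01, 0.003], [-0.01, 1.0, 0.006], [-0.003, 0.006, -1.0]]
contact_force: [-0.0, 0.4, -1.4]
gripper_width: 0.0642
finger_force: 55.9
```

>>> servo_tool(rows=[{"dp": [0,0,0],"rotation": [0,0,0],"claw": 0.7},{"dp": [0,0,0],"rotation": [0,0,0],"claw": 0.7}])

```text
t: 17.75
ee_pos: [0.5571, 0.1695, 0.1955]
orientation: [[-1.0, 0.004, -0.003], [0.004, 1.0, -0.002], [0.003, -0.002, -1.0]]
contact_force: [0.5, -0.1, -0.8]
gripper_width: 0.0638
finger_force: 55.9
```

Run:
```python
from rings import *
s=observe();print(s["ee_pos"],s["gripper_width"],s["dq"].round(3))
i=capture("wrist")[:,:,::-1].copy();cv2.imwrite("pics/w7.png",i)
x,c,k,r=rings("wrist",i,s);print(x.round(4),k,r.round(5));print(c.round(4).tolist())
for q in c:
    u=proj("wrist",np.c_[q+.0405*np.c_[np.cos(A_),np.sin(A_)],np.full(40,.036)],s)
    for w in u:cv2.circle(i,tuple(int(a+.5) for a in w),0,(255,0,0),-1)
cv2.imwrite("pics/w7b.png",cv2.resize(i,(800,600),interpolation=cv2.INTER_NEAREST))
```

```text
[0.55711718 0.16947654 0.19553049] 0.06378861484770862 [ 0.019 -0.009  0.017  0.01  -0.001  0.001 -0.004]
[ 0.5031  0.2069 -0.0387] 4285 0.0012
[[0.608, 0.2028], [0.5394, 0.3054], [0.4206, 0.2719], [0.4158, 0.1485], [0.5317, 0.1059]]
```

View pics/w7b.png

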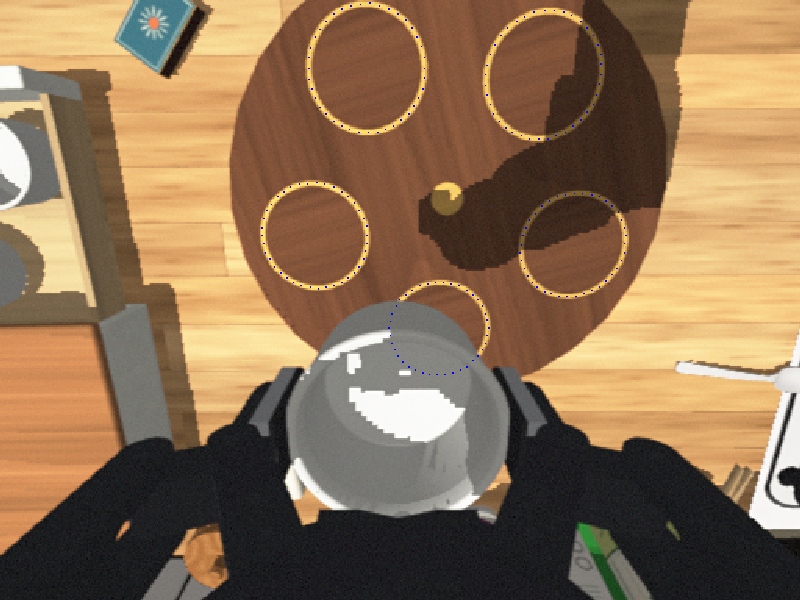

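Run:
```python
from h import *
plan([((.608,.2022,.05),1.57),((.608,.2022,.011),1.57)])
```

```text
[-5.1, 3.4, 14.6] [-0.1, -0.2, -0.2] rows>=4
[-0.0, -0.0, 3.9] [-0.0, -0.0, -0.0] rows>=1
```

>>> servo_tool(rows=[{"dp": [-5.1,3.4,3],"rotation": [0,0,0],"claw": 0.7},{"dp": [-5.1,3.4,7],"rotation": [0,0,0],"claw": 0.7},{"dp": [-5.1,3.4,11],"rotation": [0,0,0],"claw": 0.7},{"dp": [-5.1,3.4,14.6],"rotation": [-0.1,-0.2,-0.2],"claw": 0.7},{"dp": [-5.1,3.4,14.6],"rotation": [-0.1,-0.2,-0.2],"claw": 0.7}])

```text
t: 18.3
ee_pos: [0.6042, 0.2012, 0.0455]
orientation: [[-1.0, 0.001, -0.008], [0.001, 1.0, -0.004], [0.008, -0.004, -1.0]]
contact_force: [-0.6, -0.1, -1.7]
gripper_width: 0.0641
finger_force: 43.5
```

>>> servo_tool(rows=[{"dp": [0,0,0],"rotation": [0,0,0],"claw": 0.7},{"dp": [0,0,0],"rotation": [0,0,0],"claw": 0.7},{"dp": [0,0,1.5],"rotation": [0,0,0],"claw": 0.7},{"dp": [0,0,2.5],"rotation": [0,0,0],"claw": 0.7},{"dp": [0,0,2.5],"rotation": [0,0,0],"claw": 0.7}])

```text
t: 18.8
ee_pos: [0.6081, 0.2054, 0.0248]
orientation: [[-1.0, -0.002, 0.001], [-0.002, 1.0, 0.001], [-0.001, 0.001, -1.0]]
contact_force: [-0.5, 0.0, -1.2]
gripper_width: 0.0644
finger_force: 55.4
```

Run:
```python
from h import *
s=observe();print(s["ee_pos"],s["gripper_width"],s["contact_force"])
plan([((.608,.2022,.011),1.57)])
```

```text
[0.60812729 0.2053715  0.02480426] 0.06435225971359479 [-0.45856684  0.04423524 -1.15221705]
[0.0, -0.3, 1.4] [0.1, 0.1, 0.1] rows>=1
```

>>> servo_tool(rows=[{"dp": [0,-0.3,0.6],"rotation": [0,0,0],"claw": 0.7},{"dp": [0,-0.3,1.1],"rotation": [0,0,0],"claw": 0.7},{"dp": [0,-0.3,1.1],"rotation": [0,0,0],"claw": 0.7},{"dp": [0,-0.3,1.1],"rotation": [0,0,0],"claw": 0.7}])

```text
t: 19.2
ee_pos: [0.6095, 0.2026, 0.0149]
orientation: [[-1.0, -0.002, 0.003], [-0.002, 1.0, 0.002], [-0.003, 0.002, -1.0]]
contact_force: [0.8, -0.2, -0.6]
gripper_width: 0.0641
finger_force: 55.4
```

Run:
```python
from h import *
s=observe();print(s["ee_pos"],s["gripper_width"],s["contact_force"])
i=capture("side");cv2.imwrite("pics/s8.png",i[:,:,::-1])
print(fit("side",.0385))
j=capture("wrist");print(fit("wrist",.0385))
```

```text
[0.60948835 0.2025629  0.01487429] 0.06406851574947191 [ 0.80368899 -0.21390855 -0.63035605]
[([0.4779, -0.128], 0.88, np.float64(0.817)), ([0.5901, 0.2164], 0.74, np.float64(0.212)), ([0.4831, -0.3257], 0.67, np.float64(0.919)), ([0.5617, -0.1783], 0.64, np.float64(0.832))]
[]
```

>>> servo_tool(rows=[{"dp": [0.1,0,0.2],"rotation": [0,0,0],"claw": 0.7},{"dp": [0.1,0,0.4],"rotation": [0,0,0],"claw": 0.7},{"dp": [0.1,0,0.4],"rotation": [0,0,0],"claw": 0.7},{"dp": [0.1,0,0.4],"rotation": [0,0,0],"claw": 0.7}])

```text
t: 19.8
ee_pos: [0.6084, 0.2026, 0.0109]
orientation: [[-1.0, -0.002, 0.003], [-0.002, 1.0, 0.002], [-0.003, 0.002, -1.0]]
contact_force: [-0.3, -0.3, -1.6]
gripper_width: 0.0643
finger_force: 55.4
```

>>> servo_tool(rows=[{"dp": [0,0,0.1],"rotation": [0,0,0],"claw": 0.7},{"dp": [0,0,0.1],"rotation": [0,0,0],"claw": 0.7},{"dp": [0,0,0.1],"rotation": [0,0,0],"claw": 0.8},{"dp": [0,0,0.1],"rotation": [0,0,0],"claw": 0.95},{"dp": [0,0,0.1],"rotation": [0,0,0],"claw": 0.95}])

```text
t: 20.3
ee_pos: [0.6087, 0.2027, 0.0102]
orientation: [[-1.0, -0.002, 0.004], [-0.002, 1.0, 0.002], [-0.004, 0.002, -1.0]]
contact_force: [0.1, -0.3, -0.3]
gripper_width: 0.0811
finger_force: 0.0
```

>>> servo_tool(rows=[{"dp": [0,0,-2],"rotation": [0,0,0],"claw": 0.95},{"dp": [0,0,-5],"rotation": [0,0,0],"claw": 0.95},{"dp": [0,0,-9],"rotation": [0,0,0],"claw": 0.95},{"dp": [0,0,-13],"rotation": [0,0,0],"claw": 0.95},{"dp": [0,0,-13],"rotation": [0,0,0],"claw": 0.95}])

```text
t: 20.8
ee_pos: [0.6127, 0.2035, 0.1462]
orientation: [[-1.0, -0.001, 0.015], [-0.001, 1.0, 0.006], [-0.015, 0.006, -1.0]]
contact_force: [1.2, 0.3, 0.5]
gripper_width: 0.0812
finger_force: 0.0
```

>>> servo_tool(rows=[{"dp": [0,0,-3],"rotation": [0,0,0],"claw": 0.95},{"dp": [0,0,-3],"rotation": [0,0,0],"claw": 0.95},{"dp": [0,0,-3],"rotation": [0,0,0],"claw": 0.95}])

```text
t: 21.1
ee_pos: [0.6081, 0.2024, 0.1702]
orientation: [[-1.0, -0.002, 0.004], [-0.002, 1.0, 0.002], [-0.004, 0.002, -1.0]]
contact_force: [-0.6, 0.9, -1.2]
gripper_width: 0.0812
finger_force: 0.0
```

Run:
```python
from rings import *
s=observe();print(s["ee_pos"],s["gripper_width"],s["contact_force"])
i=capture("wrist")[:,:,::-1].copy();cv2.imwrite("pics/w9.png",i)
x,c,k,r=rings("wrist",i,s);print(x.round(4),r.round(5),c[0].round(4))
print(fit("wrist",.036))
capture("side");print(fit("side",.014))
plan([((.5545,-.275,.14),1.57)])
```

```text
[0.60809521 0.20238638 0.17019246] 0.08118822723205575 [-0.62641943  0.87062441 -1.24744792]
[ 0.503   0.2069 -0.0382] 0.00123 [0.6079 0.2029]
[([0.6074, 0.2037], 0.63, np.float64(0.932))]
[([0.5555, -0.2744], 0.87, np.float64(0.912)), ([0.613, 0.224], 0.85, np.float64(0.877)), ([0.563, -0.1712], 0.83, np.float64(0.845)), ([0.4765, -0.1194], 0.6, np.float64(0.895)), ([0.4832, -0.3193], 0.56, np.float64(0.89))]
[1.8, -15.9, 0.9] [0.0, 0.0, 0.0] rows>=4
[1.8, -15.9, 0.9] [0.0, 0.0, 0.0] rows>=4
[1.7, -15.9, 0.9] [0.0, 0.0, 0.0] rows>=4
```

>>> servo_tool(rows=[{"dp": [1.8,-15.9,0.9],"rotation": [0,0,0],"claw": 0.92},{"dp": [1.8,-15.9,0.9],"rotation": [0,0,0],"claw": 0.92},{"dp": [1.8,-15.9,0.9],"rotation": [0,0,0],"claw": 0.92},{"dp": [1.8,-15.9,0.9],"rotation": [0,0,0],"claw": 0.92}])

```text
t: 21.7
ee_pos: [0.588, 0.0344, 0.1596]
orientation: [[-1.0, 0.009, 0.0], [0.009, 1.0, -0.003], [-0.0, -0.003, -1.0]]
contact_force: [-0.2, -0.7, -0.4]
gripper_width: 0.079
finger_force: 0.0
```

>>> servo_tool(rows=[{"dp": [1.8,-15.9,0.9],"rotation": [0,0,0],"claw": 0.92},{"dp": [1.8,-15.9,0.9],"rotation": [0,0,0],"claw": 0.92},{"dp": [1.8,-15.9,0.9],"rotation": [0,0,0],"claw": 0.92},{"dp": [1.8,-15.9,0.9],"rotation": [0,0,0],"claw": 0.92}])

```text
t: 22.1
ee_pos: [0.5702, -0.124, 0.1506]
orientation: [[-1.0, 0.009, 0.001], [0.009, 1.0, -0.003], [-0.001, -0.002, -1.0]]
contact_force: [-0.7, -0.6, -1.0]
gripper_width: 0.0785
finger_force: 0.0
```

>>> servo_tool(rows=[{"dp": [1.8,-15.9,0.9],"rotation": [0,0,0],"claw": 0.92},{"dp": [1.8,-15.9,0.9],"rotation": [0,0,0],"claw": 0.92},{"dp": [1.8,-15.9,0.9],"rotation": [0,0,0],"claw": 0.92},{"dp": [1.8,-15.9,0.9],"rotation": [0,0,0],"claw": 0.92},{"dp": [1.8,-15.9,0.9],"rotation": [0,0,0],"claw": 0.92}])

```text
t: 22.6
ee_pos: [0.5536, -0.2774, 0.1412]
orientation: [[-1.0, 0.003, 0.002], [0.003, 1.0, 0.001], [-0.002, 0.001, -1.0]]
contact_force: [-0.2, 0.8, -0.5]
gripper_width: 0.0789
finger_force: 0.0
```

>>> servo_tool(rows=[{"dp": [0,0,0],"rotation": [0,0,0],"claw": 0.92},{"dp": [0,0,0],"rotation": [0,0,0],"claw": 0.92}])

```text
t: 22.8
ee_pos: [0.5557, -0.2713, 0.1416]
orientation: [[-1.0, -0.006, 0.003], [-0.006, 1.0, 0.004], [-0.003, 0.004, -1.0]]
contact_force: [-0.2, 0.3, -0.6]
gripper_width: 0.0785
finger_force: 0.0
```

Run:
```python
from h import *
s=observe();print(s["ee_pos"],s["gripper_width"],s["contact_force"])
capture("wrist")
for x in fit("wrist",.014):print(x)
plan([((.5545,-.275,.012),1.57)])
```

```text
[ 0.55565255 -0.27134605  0.14157489] 0.07850512570796493 [-0.15468201  0.31205418 -0.55428297]
([0.4764, -0.1215], 0.96, np.float64(0.911))
([0.5543, -0.275], 0.92, np.float64(0.932))
([0.4812, -0.321], 0.7, np.float64(0.969))
([0.5624, -0.1718], 0.57, np.float64(0.9))
[0.2, -0.3, 13.0] [0.2, 0.2, 0.4] rows>=3
```

>>> servo_tool(rows=[{"dp": [0.1,-0.4,4.5],"rotation": [0,0,0],"claw": 0.92},{"dp": [0.1,-0.4,8.5],"rotation": [0,0,0],"claw": 0.92},{"dp": [0.1,-0.4,11.5],"rotation": [0,0,0],"claw": 0.92},{"dp": [0.1,-0.4,12.6],"rotation": [0,0,0],"claw": 0.92},{"dp": [0.1,-0.4,12.6],"rotation": [0,0,0],"claw": 0.92}])

```text
t: 23.4
ee_pos: [0.5536, -0.2769, 0.0147]
orientation: [[-1.0, -0.003, 0.001], [-0.003, 1.0, 0.003], [-0.001, 0.003, -1.0]]
contact_force: [-0.5, -0.8, 0.1]
gripper_width: 0.0786
finger_force: 0.0
```

>>> servo_tool(rows=[{"dp": [0,0,0.3],"rotation": [0,0,0],"claw": 0.92},{"dp": [0,0,0.5],"rotation": [0,0,0],"claw": 0.92},{"dp": [0,0,0.5],"rotation": [0,0,0],"claw": 0.92}])

```text
t: 23.7
ee_pos: [0.5552, -0.2788, 0.0122]
orientation: [[-1.0, -0.002, 0.006], [-0.002, 1.0, 0.001], [-0.006, 0.001, -1.0]]
contact_force: [0.8, 0.0, 0.4]
gripper_width: 0.0788
finger_force: 0.0
```

>>> servo_tool(rows=[{"dp": [0,0,0.3],"rotation": [0,0,0],"claw": 0.92},{"dp": [0,0,0.5],"rotation": [0,0,0],"claw": 0.92},{"dp": [0,0,0.5],"rotation": [0,0,0],"claw": 0.92}])

```text
t: 24.0
ee_pos: [0.5541, -0.2784, 0.0059]
orientation: [[-1.0, -0.002, 0.003], [-0.002, 1.0, 0.002], [-0.003, 0.002, -1.0]]
contact_force: [0.7, 0.4, -0.6]
gripper_width: 0.0787
finger_force: 0.0
```

>>> servo_tool(rows=[{"dp": [0,0.3,0.2],"rotation": [0,0,0],"claw": 0.92},{"dp": [0,0.3,0.6],"rotation": [0,0,0],"claw": 0.92},{"dp": [0,0.3,0.6],"rotation": [0,0,0],"claw": 0.92}])

```text
t: 24.3
ee_pos: [0.5539, -0.275, -0.0007]
orientation: [[-1.0, -0.002, 0.002], [-0.002, 1.0, 0.002], [-0.002, 0.002, -1.0]]
contact_force: [-0.4, -0.6, -0.2]
gripper_width: 0.0784
finger_force: 0.0
```

>>> servo_tool(rows=[{"dp": [0,0,0.3],"rotation": [0,0,0],"claw": 0.92},{"dp": [0,0,0.6],"rotation": [0,0,0],"claw": 0.92},{"dp": [0,0,0.6],"rotation": [0,0,0],"claw": 0.92}])

```text
t: 24.6
ee_pos: [0.554, -0.2753, -0.0065]
orientation: [[-1.0, -0.002, 0.003], [-0.002, 1.0, 0.002], [-0.003, 0.002, -1.0]]
contact_force: [0.7, 0.1, -0.4]
gripper_width: 0.0787
finger_force: 0.0
```

>>> servo_tool(rows=[{"dp": [0,0,0.3],"rotation": [0,0,0],"claw": 0.92},{"dp": [0,0,0.6],"rotation": [0,0,0],"claw": 0.92},{"dp": [0,0,0.6],"rotation": [0,0,0],"claw": 0.92}])

```text
t: 24.9
ee_pos: [0.554, -0.2753, -0.0125]
orientation: [[-1.0, -0.002, 0.003], [-0.002, 1.0, 0.002], [-0.003, 0.002, -1.0]]
contact_force: [0.2, 0.3, -0.2]
gripper_width: 0.0786
finger_force: 0.0
```

>>> servo_tool(newtons=50, rows=[{"dp": [0,0,0],"rotation": [0,0,0],"claw": 0.7},{"dp": [0,0,0],"rotation": [0,0,0],"claw": 0.7},{"dp": [0,0,0],"rotation": [0,0,0],"claw": 0.7},{"dp": [0,0,0],"rotation": [0,0,0],"claw": 0.7}])

```text
t: 25.3
ee_pos: [0.5547, -0.2755, -0.0115]
orientation: [[-1.0, -0.002, 0.004], [-0.002, 1.0, 0.002], [-0.004, 0.002, -1.0]]
contact_force: [0.5, 1.6, 4.2]
gripper_width: 0.0638
finger_force: 55.1
```

>>> servo_tool(rows=[{"dp": [0,0,-2],"rotation": [0,0,0],"claw": 0.7},{"dp": [0,0,-5],"rotation": [0,0,0],"claw": 0.7},{"dp": [0,0,-9],"rotation": [0,0,0],"claw": 0.7},{"dp": [0,0,-12],"rotation": [0,0,0],"claw": 0.7},{"dp": [0,0,-12],"rotation": [0,0,0],"claw": 0.7}])

```text
t: 25.8
ee_pos: [0.5567, -0.2774, 0.112]
orientation: [[-1.0, -0.001, 0.011], [-0.001, 1.0, -0.002], [-0.011, -0.002, -1.0]]
contact_force: [1.5, -0.4, -1.1]
gripper_width: 0.0641
finger_force: 55.6
```

>>> servo_tool(rows=[{"dp": [0.5,3,0],"rotation": [0,0,0],"claw": 0.7},{"dp": [0.5,7,0],"rotation": [0,0,0],"claw": 0.7},{"dp": [0.5,11,0],"rotation": [0,0,0],"claw": 0.7},{"dp": [0.5,15,0],"rotation": [0,0,0],"claw": 0.7},{"dp": [0.5,19.3,0],"rotation": [0,0,0],"claw": 0.7}])

```text
t: 26.3
ee_pos: [0.5473, -0.0815, 0.107]
orientation: [[-1.0, -0.001, 0.001], [-0.001, 1.0, 0.002], [-0.001, 0.002, -1.0]]
contact_force: [1.2, -0.2, -1.0]
gripper_width: 0.0638
finger_force: 55.6
```

>>> servo_tool(rows=[{"dp": [0.5,4,0],"rotation": [0,0,0],"claw": 0.7},{"dp": [0.5,8,0],"rotation": [0,0,0],"claw": 0.7},{"dp": [0.5,12,0],"rotation": [0,0,0],"claw": 0.7},{"dp": [0.5,16,0],"rotation": [0,0,0],"claw": 0.7},{"dp": [0.5,19.3,0],"rotation": [0,0,0],"claw": 0.7}])

```text
t: 26.8
ee_pos: [0.5419, 0.1129, 0.1072]
orientation: [[-1.0, -0.004, 0.001], [-0.004, 1.0, 0.002], [-0.001, 0.002, -1.0]]
contact_force: [0.6, 0.1, -2.2]
gripper_width: 0.0637
finger_force: 55.6
```

>>> servo_tool(rows=[{"dp": [0.5,4.5,0],"rotation": [0,0,0],"claw": 0.7},{"dp": [0.5,9,0],"rotation": [0,0,0],"claw": 0.7},{"dp": [0.5,13.5,0],"rotation": [0,0,0],"claw": 0.7},{"dp": [0.5,17,0],"rotation": [0,0,0],"claw": 0.7},{"dp": [0.5,19.3,0],"rotation": [0,0,0],"claw": 0.7}])

```text
t: 27.3
ee_pos: [0.5361, 0.3073, 0.1072]
orientation: [[-1.0, -0.006, 0.001], [-0.006, 1.0, 0.002], [-0.002, 0.002, -1.0]]
contact_force: [0.1, -0.2, -1.0]
gripper_width: 0.0639
finger_force: 55.6
```

>>> servo_tool(rows=[{"dp": [0,0,0],"rotation": [0,0,0],"claw": 0.7},{"dp": [0,0,2.5],"rotation": [0,0,0],"claw": 0.7},{"dp": [0,0,5],"rotation": [0,0,0],"claw": 0.7},{"dp": [0,0,5],"rotation": [0,0,0],"claw": 0.7},{"dp": [0,0,5],"rotation": [0,0,0],"claw": 0.7}])

```text
t: 27.8
ee_pos: [0.5376, 0.3016, 0.0581]
orientation: [[-1.0, -0.0, 0.002], [-0.0, 1.0, -0.0], [-0.002, -0.0, -1.0]]
contact_force: [1.2, -0.6, -0.9]
gripper_width: 0.0635
finger_force: 55.8
```

Run:
```python
from h import *
s=observe();print(s["ee_pos"],s["gripper_width"],s["contact_force"])
plan([((.5394,.3047,.0115),1.57)])
```

```text
[0.5375644  0.30160941 0.05813787] 0.0635225895639555 [ 1.16755777 -0.64659946 -0.90771723]
[-0.2, 0.3, 4.7] [-0.0, 0.1, 0.1] rows>=1
```

>>> servo_tool(rows=[{"dp": [-0.2,0.3,1.5],"rotation": [0,0,0],"claw": 0.7},{"dp": [-0.2,0.3,3],"rotation": [0,0,0],"claw": 0.7},{"dp": [-0.2,0.3,3.9],"rotation": [0,0,0],"claw": 0.7},{"dp": [-0.2,0.3,3.9],"rotation": [0,0,0],"claw": 0.7},{"dp": [-0.2,0.3,3.9],"rotation": [0,0,0],"claw": 0.7}])

```text
t: 28.3
ee_pos: [0.5401, 0.3063, 0.0196]
orientation: [[-1.0, -0.002, 0.003], [-0.002, 1.0, 0.001], [-0.003, 0.001, -1.0]]
contact_force: [-0.4, 0.2, -1.3]
gripper_width: 0.0637
finger_force: 55.8
```

>>> servo_tool(rows=[{"dp": [0,0,0],"rotation": [0,0,0],"claw": 0.7}])

```text
t: 28.4
ee_pos: [0.5407, 0.3066, 0.0203]
orientation: [[-1.0, -0.002, 0.004], [-0.002, 1.0, 0.002], [-0.004, 0.002, -1.0]]
contact_force: [0.3, -0.2, -0.7]
gripper_width: 0.0639
finger_force: 55.8
```

>>> servo_tool(rows=[{"dp": [0.1,-0.2,0.5],"rotation": [0,0,0],"claw": 0.7},{"dp": [0.1,-0.2,0.8],"rotation": [0,0,0],"claw": 0.7},{"dp": [0.1,-0.2,0.9],"rotation": [0,0,0],"claw": 0.7},{"dp": [0.1,-0.2,0.9],"rotation": [0,0,0],"claw": 0.7},{"dp": [0.1,-0.2,0.9],"rotation": [0,0,0],"claw": 0.7}])

```text
t: 28.9
ee_pos: [0.5394, 0.3046, 0.011]
orientation: [[-1.0, -0.002, 0.004], [-0.002, 1.0, 0.002], [-0.004, 0.002, -1.0]]
contact_force: [-0.5, 0.2, -1.3]
gripper_width: 0.0638
finger_force: 55.8
```

>>> servo_tool(rows=[{"dp": [0,0,0],"rotation": [0,0,0],"claw": 0.8},{"dp": [0,0,0],"rotation": [0,0,0],"claw": 0.95},{"dp": [0,0,0],"rotation": [0,0,0],"claw": 0.95}])

```text
t: 29.2
ee_pos: [0.5396, 0.3047, 0.0112]
orientation: [[-1.0, -0.002, 0.004], [-0.002, 1.0, 0.002], [-0.004, 0.002, -1.0]]
contact_force: [0.9, 0.1, -0.3]
gripper_width: 0.0809
finger_force: 0.0
```

>>> servo_tool(rows=[{"dp": [0,0,-2],"rotation": [0,0,0],"claw": 0.95},{"dp": [0,0,-5],"rotation": [0,0,0],"claw": 0.95},{"dp": [0,0,-9],"rotation": [0,0,0],"claw": 0.95},{"dp": [0,0,-13],"rotation": [0,0,0],"claw": 0.95},{"dp": [0,0,-16],"rotation": [0,0,0],"claw": 0.95}])

```text
t: 29.7
ee_pos: [0.5396, 0.3045, 0.1737]
orientation: [[-1.0, -0.001, 0.006], [-0.001, 1.0, 0.003], [-0.006, 0.003, -1.0]]
contact_force: [-0.6, 0.6, 0.1]
gripper_width: 0.0812
finger_force: 0.0
```

>>> servo_tool(rows=[{"dp": [0,0,0],"rotation": [0,0,0],"claw": 0.95},{"dp": [0,0,0],"rotation": [0,0,0],"claw": 0.95}])

```text
t: 29.9
ee_pos: [0.5389, 0.3045, 0.1717]
orientation: [[-1.0, -0.002, 0.005], [-0.002, 1.0, 0.003], [-0.005, 0.003, -1.0]]
contact_force: [-0.5, 0.6, 0.0]
gripper_width: 0.081
finger_force: 0.0
```

```bash
cat > chk.py <<'E'
from rings import *
s=observe();print(s["ee_pos"].round(4))
i=capture("wrist")[:,:,::-1].copy()
x,c,k,r=rings("wrist",i,s);print(x.round(4),r.round(5),c.round(4).tolist())
print("wrist",[f[0] for f in fit("wrist",.036)])
capture("side");print("side drawer",[f[0] for f in fit("side",.014) if f[0][1]<0])
E
python3 chk.py
```

```text
[0.5389 0.3045 0.1717]
[ 0.5031  0.2069 -0.0385] 0.00125 [[0.608, 0.2029], [0.5393, 0.3054], [0.4205, 0.2718], [0.4158, 0.1485], [0.5316, 0.1059]]
wrist [[0.5382, 0.3049], [0.6085, 0.2028]]
side drawer [[0.5636, -0.1698], [0.4776, -0.1192], [0.4827, -0.3215]]
```

>>> servo_tool(rows=[{"dp": [-0.8,-4,0],"rotation": [0,0,0],"claw": 0.92},{"dp": [-0.8,-8,0],"rotation": [0,0,0],"claw": 0.92},{"dp": [-0.8,-12,0],"rotation": [0,0,0],"claw": 0.92},{"dp": [-0.8,-16,0],"rotation": [0,0,0],"claw": 0.92},{"dp": [-0.8,-20,0],"rotation": [0,0,0],"claw": 0.92}])

```text
t: 30.6
ee_pos: [0.5462, 0.1025, 0.1695]
orientation: [[-1.0, -0.002, 0.001], [-0.002, 1.0, 0.001], [-0.001, 0.001, -1.0]]
contact_force: [-0.2, 0.7, -0.3]
gripper_width: 0.0785
finger_force: 0.0
```

>>> servo_tool(rows=[{"dp": [-0.8,-4,1],"rotation": [0,0,0],"claw": 0.92},{"dp": [-0.8,-8,1],"rotation": [0,0,0],"claw": 0.92},{"dp": [-0.8,-12,2],"rotation": [0,0,0],"claw": 0.92},{"dp": [-0.8,-16,3],"rotation": [0,0,0],"claw": 0.92},{"dp": [-0.8,-20,3],"rotation": [0,0,0],"claw": 0.92}])

```text
t: 31.1
ee_pos: [0.5535, -0.0969, 0.1379]
orientation: [[-1.0, -0.002, -0.001], [-0.002, 1.0, 0.002], [0.001, 0.002, -1.0]]
contact_force: [0.9, 0.0, 1.0]
gripper_width: 0.0783
finger_force: 0.0
```

>>> servo_tool(rows=[{"dp": [-0.7,-4,1],"rotation": [0,0,0],"claw": 0.92},{"dp": [-0.7,-7.6,1],"rotation": [0,0,0],"claw": 0.92},{"dp": [-0.7,-7.6,1],"rotation": [0,0,0],"claw": 0.92},{"dp": [-0.7,-7.6,1],"rotation": [0,0,0],"claw": 0.92},{"dp": [-0.7,-7.6,1],"rotation": [0,0,0],"claw": 0.92}])

```text
t: 31.6
ee_pos: [0.5623, -0.1701, 0.1294]
orientation: [[-1.0, -0.003, 0.002], [-0.003, 1.0, 0.003], [-0.002, 0.003, -1.0]]
contact_force: [1.0, 0.0, 0.2]
gripper_width: 0.0785
finger_force: 0.0
```

Run:
```python
from h import *
s=observe();print(s["ee_pos"],s["gripper_width"],s["dq"].round(3))
capture("wrist")
for x in fit("wrist",.014):print(x)
plan([((.5625,-.1715,.01),1.57)])
```

```text
[ 0.56225502 -0.17007763  0.12937868] 0.07850126345827603 [-0.017 -0.007 -0.008  0.     0.001  0.     0.001]
([0.4775, -0.1206], 0.85, np.float64(0.934))
([0.4817, -0.3196], 0.65, np.float64(0.909))
([0.5617, -0.1714], 0.58, np.float64(0.93))
[0.0, -0.2, 12.0] [0.2, 0.1, 0.3] rows>=3
```

Descend in stages, then grip.

>>> servo_tool(rows=[{"dp": [0,-0.2,4],"rotation": [0,0,0],"claw": 0.92},{"dp": [0,-0.2,8],"rotation": [0,0,0],"claw": 0.92},{"dp": [0,-0.2,11],"rotation": [0,0,0],"claw": 0.92},{"dp": [0,-0.2,12],"rotation": [0,0,0],"claw": 0.92},{"dp": [0,-0.2,12],"rotation": [0,0,0],"claw": 0.92}])

```text
t: 32.2
ee_pos: [0.5623, -0.1721, 0.0091]
orientation: [[-1.0, -0.003, 0.001], [-0.003, 1.0, 0.003], [-0.001, 0.003, -1.0]]
contact_force: [0.2, -0.1, 0.3]
gripper_width: 0.0787
finger_force: 0.0
```

>>> servo_tool(rows=[{"dp": [0,0,0.4],"rotation": [0,0,0],"claw": 0.92},{"dp": [0,0,0.8],"rotation": [0,0,0],"claw": 0.92},{"dp": [0,0,0.8],"rotation": [0,0,0],"claw": 0.92}])

```text
t: 32.5
ee_pos: [0.5638, -0.1735, 0.003]
orientation: [[-1.0, -0.002, 0.005], [-0.002, 1.0, 0.001], [-0.005, 0.001, -1.0]]
contact_force: [-1.2, 0.2, -0.0]
gripper_width: 0.0784
finger_force: 0.0
```

>>> servo_tool(rows=[{"dp": [0,0,0.4],"rotation": [0,0,0],"claw": 0.92},{"dp": [0,0,0.8],"rotation": [0,0,0],"claw": 0.92},{"dp": [0,0,0.8],"rotation": [0,0,0],"claw": 0.92}])

```text
t: 32.8
ee_pos: [0.5628, -0.1733, -0.0062]
orientation: [[-1.0, -0.002, 0.003], [-0.002, 1.0, 0.002], [-0.003, 0.002, -1.0]]
contact_force: [0.6, 0.3, 0.5]
gripper_width: 0.0785
finger_force: 0.0
```

>>> servo_tool(rows=[{"dp": [0,0,0.3],"rotation": [0,0,0],"claw": 0.92},{"dp": [0,0,0.6],"rotation": [0,0,0],"claw": 0.92},{"dp": [0,0,0.6],"rotation": [0,0,0],"claw": 0.92}])

```text
t: 33.1
ee_pos: [0.5628, -0.1733, -0.0123]
orientation: [[-1.0, -0.002, 0.003], [-0.002, 1.0, 0.002], [-0.003, 0.002, -1.0]]
contact_force: [0.6, -0.5, 0.1]
gripper_width: 0.0786
finger_force: 0.0
```

>>> servo_tool(newtons=50, rows=[{"dp": [0,0,0],"rotation": [0,0,0],"claw": 0.7},{"dp": [0,0,0],"rotation": [0,0,0],"claw": 0.7},{"dp": [0,0,0],"rotation": [0,0,0],"claw": 0.7},{"dp": [0,0,0],"rotation": [0,0,0],"claw": 0.7}])

```text
t: 33.5
ee_pos: [0.5636, -0.1733, -0.0113]
orientation: [[-1.0, -0.002, 0.004], [-0.002, 1.0, 0.002], [-0.004, 0.002, -1.0]]
contact_force: [-1.2, 0.3, 6.0]
gripper_width: 0.0645
finger_force: 54.8
```

>>> servo_tool(rows=[{"dp": [0,0,-2],"rotation": [0,0,0],"claw": 0.7},{"dp": [0,0,-5],"rotation": [0,0,0],"claw": 0.7},{"dp": [0,0,-9],"rotation": [0,0,0],"claw": 0.7},{"dp": [0,0,-12],"rotation": [0,0,0],"claw": 0.7},{"dp": [0,0,-12],"rotation": [0,0,0],"claw": 0.7}])

```text
t: 34.0
ee_pos: [0.5656, -0.175, 0.1119]
orientation: [[-1.0, -0.001, 0.011], [-0.001, 1.0, -0.001], [-0.011, -0.001, -1.0]]
contact_force: [-0.3, -0.0, -0.8]
gripper_width: 0.0639
finger_force: 58.0
```

>>> servo_tool(rows=[{"dp": [0.4,3,0],"rotation": [0,0,0],"claw": 0.7},{"dp": [0.8,6,0],"rotation": [0,0,0],"claw": 0.7},{"dp": [1.2,9,0],"rotation": [0,0,0],"claw": 0.7},{"dp": [1.6,12,0],"rotation": [0,0,0],"claw": 0.7},{"dp": [1.6,14,0],"rotation": [0,0,0],"claw": 0.7}])

```text
t: 34.5
ee_pos: [0.5443, -0.031, 0.1068]
orientation: [[-1.0, -0.004, -0.0], [-0.004, 1.0, 0.003], [0.0, 0.003, -1.0]]
contact_force: [0.5, -0.1, -1.6]
gripper_width: 0.064
finger_force: 58.0
```

>>> servo_tool(rows=[{"dp": [0.4,3,0],"rotation": [0,0,0],"claw": 0.7},{"dp": [0.8,6,0],"rotation": [0,0,0],"claw": 0.7},{"dp": [1.2,9,0],"rotation": [0,0,0],"claw": 0.7},{"dp": [1.6,12,0],"rotation": [0,0,0],"claw": 0.7},{"dp": [1.6,13.9,0],"rotation": [0,0,0],"claw": 0.7}])

```text
t: 35.0
ee_pos: [0.5282, 0.1079, 0.107]
orientation: [[-1.0, -0.005, 0.0], [-0.005, 1.0, 0.002], [-0.0, 0.002, -1.0]]
contact_force: [0.1, 0.2, -0.8]
gripper_width: 0.0641
finger_force: 58.0
```

>>> servo_tool(rows=[{"dp": [0,0,0],"rotation": [0,0,0],"claw": 0.7},{"dp": [0,0,2.5],"rotation": [0,0,0],"claw": 0.7},{"dp": [0,0,5],"rotation": [0,0,0],"claw": 0.7},{"dp": [0,0,5],"rotation": [0,0,0],"claw": 0.7},{"dp": [0,0,5],"rotation": [0,0,0],"claw": 0.7}])

```text
t: 35.5
ee_pos: [0.5298, 0.1039, 0.058]
orientation: [[-1.0, 0.0, 0.002], [0.0, 1.0, 0.0], [-0.002, 0.0, -1.0]]
contact_force: [0.8, -0.2, -1.6]
gripper_width: 0.064
finger_force: 58.0
```

>>> servo_tool(rows=[{"dp": [0,0,1.5],"rotation": [0,0,0],"claw": 0.7},{"dp": [0,0,3],"rotation": [0,0,0],"claw": 0.7},{"dp": [0,0,3],"rotation": [0,0,0],"claw": 0.7},{"dp": [0,0,3],"rotation": [0,0,0],"claw": 0.7}])

```text
t: 35.9
ee_pos: [0.5312, 0.105, 0.0294]
orientation: [[-1.0, -0.001, 0.005], [-0.001, 1.0, 0.002], [-0.005, 0.002, -1.0]]
contact_force: [0.4, 0.6, -1.1]
gripper_width: 0.0643
finger_force: 58.0
```

Run:
```python
from h import *
s=observe();print(s["ee_pos"],s["gripper_width"],s["contact_force"],s["dq"].round(3))
plan([((.5317,.1052,.0110),1.57)])
```

```text
[0.53120154 0.10501974 0.02941925] 0.06427569665771934 [ 0.41442289  0.60030102 -1.07825633] [-0.005 -0.011  0.004 -0.006 -0.001 -0.004  0.001]
[-0.0, 0.0, 1.8] [0.1, 0.3, 0.1] rows>=1
```

>>> servo_tool(rows=[{"dp": [-0.1,0,0.8],"rotation": [0,0,0],"claw": 0.7},{"dp": [-0.1,0,1.4],"rotation": [0,0,0],"claw": 0.7},{"dp": [-0.1,0,1.8],"rotation": [0,0,0],"claw": 0.7},{"dp": [-0.1,0,1.8],"rotation": [0,0,0],"claw": 0.7},{"dp": [-0.1,0,1.8],"rotation": [0,0,0],"claw": 0.7}])

```text
t: 36.4
ee_pos: [0.5327, 0.1075, 0.0114]
orientation: [[-1.0, -0.003, 0.006], [-0.003, 1.0, 0.004], [-0.006, 0.004, -1.0]]
contact_force: [-1.8, 2.5, 5.5]
gripper_width: 0.064
finger_force: 58.9
```

>>> servo_tool(rows=[{"dp": [0,0,0],"rotation": [0,0,0],"claw": 0.8},{"dp": [0,0,0],"rotation": [0,0,0],"claw": 0.95},{"dp": [0,0,0],"rotation": [0,0,0],"claw": 0.95}])

```text
t: 36.7
ee_pos: [0.5315, 0.105, 0.0104]
orientation: [[-1.0, -0.001, 0.003], [-0.001, 1.0, 0.001], [-0.003, 0.001, -1.0]]
contact_force: [0.7, -0.9, -0.3]
gripper_width: 0.0807
finger_force: 0.0
```

>>> servo_tool(rows=[{"dp": [0,0,-2],"rotation": [0,0,0],"claw": 0.95},{"dp": [0,0,-5],"rotation": [0,0,0],"claw": 0.95},{"dp": [0,0,-9],"rotation": [0,0,0],"claw": 0.95},{"dp": [0,0,-13],"rotation": [0,0,0],"claw": 0.95},{"dp": [0,0,-16],"rotation": [0,0,0],"claw": 0.95}])

```text
t: 37.2
ee_pos: [0.5314, 0.1047, 0.1726]
orientation: [[-1.0, -0.001, 0.005], [-0.001, 1.0, 0.002], [-0.005, 0.002, -1.0]]
contact_force: [0.5, 0.1, -0.5]
gripper_width: 0.0808
finger_force: 0.0
```

>>> servo_tool(rows=[{"dp": [0,0,0],"rotation": [0,0,0],"claw": 0.95},{"dp": [0,0,0],"rotation": [0,0,0],"claw": 0.95}])

```text
t: 37.4
ee_pos: [0.5311, 0.1051, 0.1709]
orientation: [[-1.0, -0.001, 0.004], [-0.001, 1.0, 0.002], [-0.004, 0.002, -1.0]]
contact_force: [-0.3, 0.3, -0.2]
gripper_width: 0.0814
finger_force: 0.0
```

```bash
python3 chk.py; python3 -c "
from h import *
plan([((.482,-.32,.13),np.pi/4)]);plan([((.482,-.32,.13),np.pi*3/4)]);print(observe()['joint_positions'].round(2))"
```

```text
[0.5311 0.1051 0.1709]
[0.5033 0.2071 0.0128] 0.00107 [[0.6083, 0.2084], [0.5345, 0.3073], [0.4176, 0.2677], [0.4191, 0.1443], [0.537, 0.1076]]
wrist [[0.6098, 0.2093], [0.475, -0.1124], [0.5332, 0.3058], [0.5283, 0.1078]]
side drawer [[0.4837, -0.319], [0.4794, -0.1203]]
[2.4, -21.2, 1.9] [0.0, 0.0, 22.5] rows>=5
[-5.9, -20.5, 1.9] [0.0, 0.0, 22.5] rows>=5
[2.4, -21.2, 1.9] [0.0, 0.0, -22.5] rows>=5
[10.4, -18.7, 1.9] [0.0, 0.0, -22.5] rows>=5
[-0.54  0.42  0.34  2.06 -0.22  0.7   1.52]
```

>>> servo_tool(rows=[{"dp": [0.3,0.3,4],"rotation": [0,0,0],"claw": 0.95},{"dp": [0.3,0.3,8],"rotation": [0,0,0],"claw": 0.95},{"dp": [0.3,0.3,11],"rotation": [0,0,0],"claw": 0.95},{"dp": [0.3,0.3,11],"rotation": [0,0,0],"claw": 0.95},{"dp": [0.3,0.3,11],"rotation": [0,0,0],"claw": 0.95}])

```text
t: 38.1
ee_pos: [0.5279, 0.1079, 0.0599]
orientation: [[-1.0, -0.001, 0.001], [-0.001, 1.0, 0.001], [-0.001, 0.001, -1.0]]
contact_force: [0.1, -0.0, -0.1]
gripper_width: 0.0812
finger_force: 0.0
```

```bash
cat > turn.py <<'E'
from rings import *
s=observe();print(s["ee_pos"].round(4),s["gripper_width"].round(4),s["contact_force"].round(2))
r=[]
for k in range(2):
    i=capture("wrist")[:,:,::-1].copy();x,c,n,e=rings("wrist",i,observe(),a0=0);r.append(x)
print("centre,angle",np.mean(r,0).round(4),e.round(5));print([f[0] for f in fit("wrist",.036)])
i=capture("side")[:,:,::-1].copy();x=rings("side",i)[0];print("side",x.round(4))
E
python3 turn.py
```

```text
Traceback (most recent call last):
  File "turn.py", line 2, in <module>
    s=observe();print(s["ee_pos"].round(4),s["gripper_width"].round(4),s["contact_force"].round(2))
                                           ^^^^^^^^^^^^^^^^^^^^^^^^
AttributeError: 'float' object has no attribute 'round'
```

```bash
sed -i 's/s\["gripper_width"\].round(4)/round(s["gripper_width"],4)/' turn.py; python3 turn.py
```

```text
[0.5279 0.1079 0.0599] 0.0812 [ 0.14 -0.02 -0.12]
centre,angle [0.5041 0.2074 0.0119] 0.00114
[[0.5362, 0.3135], [0.5299, 0.1083], [0.6147, 0.2134]]
side [0.504  0.2052 0.0144]
```

>>> servo_tool(rows=[{"dp": [0,0,2],"rotation": [0,0,0],"claw": 0.95},{"dp": [0,0,4],"rotation": [0,0,0],"claw": 0.95},{"dp": [0,0,4.8],"rotation": [0,0,0],"claw": 0.95},{"dp": [0,0,4.8],"rotation": [0,0,0],"claw": 0.95},{"dp": [0,0,4.8],"rotation": [0,0,0],"claw": 0.95}])

```text
t: 38.8
ee_pos: [0.5293, 0.1086, 0.0134]
orientation: [[-1.0, -0.002, 0.005], [-0.002, 1.0, 0.002], [-0.005, 0.002, -1.0]]
contact_force: [0.4, 0.2, -0.2]
gripper_width: 0.0816
finger_force: 0.0
```

>>> servo_tool(newtons=40, rows=[{"dp": [0,0,0.2],"rotation": [0,0,0],"claw": 0.95},{"dp": [0,0,0.2],"rotation": [0,0,0],"claw": 0.7},{"dp": [0,0,0.2],"rotation": [0,0,0],"claw": 0.7},{"dp": [0,0,0.2],"rotation": [0,0,0],"claw": 0.7},{"dp": [0,0,0.2],"rotation": [0,0,0],"claw": 0.7}])

```text
t: 39.3
ee_pos: [0.5294, 0.1086, 0.0117]
orientation: [[-1.0, -0.002, 0.005], [-0.002, 1.0, 0.002], [-0.005, 0.002, -1.0]]
contact_force: [-0.1, 0.3, 6.8]
gripper_width: 0.0646
finger_force: 42.8
```

>>> servo_tool(rows=[{"dp": [0,0,0.1],"rotation": [0,0,0],"claw": 0.7},{"dp": [0.1,0,0.2],"rotation": [0,0,0],"claw": 0.7},{"dp": [0.3,-0.1,0.2],"rotation": [0,0,0],"claw": 0.7},{"dp": [0.5,-0.1,0.2],"rotation": [0,0,0],"claw": 0.7},{"dp": [0.5,-0.1,0.2],"rotation": [0,0,0],"claw": 0.7}])

```text
t: 39.8
ee_pos: [0.5285, 0.1084, 0.0116]
orientation: [[-1.0, -0.001, 0.013], [-0.001, 1.0, 0.004], [-0.013, 0.004, -1.0]]
contact_force: [0.8, 1.5, 16.9]
gripper_width: 0.0645
finger_force: 43.5
```

```bash
python3 turn.py
```

```text
[0.5285 0.1084 0.0116] 0.0645 [ 0.85  1.51 16.86]
centre,angle [0.5031 0.2067 0.0011] 0.0012
[[0.6337, 0.1815]]
side [0.5041 0.2054 0.005 ]
```

>>> servo_tool(rows=[{"dp": [0.2,0,-0.1],"rotation": [0,0,0],"claw": 0.7},{"dp": [0.4,-0.1,-0.1],"rotation": [0,0,0],"claw": 0.7},{"dp": [0.4,-0.1,-0.1],"rotation": [0,0,0],"claw": 0.7},{"dp": [0.4,-0.1,-0.1],"rotation": [0,0,0],"claw": 0.7}])

```text
t: 40.4
ee_pos: [0.5225, 0.1074, 0.0116]
orientation: [[-1.0, -0.001, 0.009], [-0.001, 1.0, 0.004], [-0.009, 0.004, -1.0]]
contact_force: [0.8, 1.4, 11.8]
gripper_width: 0.0644
finger_force: 43.7
```

```bash
python3 turn.py
```

```text
[0.5225 0.1074 0.0116] 0.0644 [ 0.75  1.43 11.83]
centre,angle [ 0.5029  0.2069 -0.0441] 0.0012
[[0.6276, 0.1799]]
side [ 0.5042  0.2054 -0.0425]
```

>>> servo_tool(rows=[{"dp": [-0.1,0,-0.05],"rotation": [0,0,0],"claw": 0.7},{"dp": [-0.1,0,-0.05],"rotation": [0,0,0],"claw": 0.7},{"dp": [-0.1,0,-0.05],"rotation": [0,0,0],"claw": 0.7}])

```text
t: 40.9
ee_pos: [0.5225, 0.1074, 0.0117]
orientation: [[-1.0, -0.002, 0.007], [-0.002, 1.0, 0.003], [-0.007, 0.003, -1.0]]
contact_force: [-1.5, 1.6, 9.9]
gripper_width: 0.0646
finger_force: 43.5
```

```bash
python3 turn.py
```

```text
[0.5225 0.1074 0.0117] 0.0646 [-1.48  1.55  9.89]
centre,angle [ 0.5029  0.2069 -0.0433] 0.0012
[[0.6288, 0.1805]]
side [ 0.5042  0.2054 -0.0422]
```

>>> servo_tool(rows=[{"dp": [-0.08,0,0],"rotation": [0,0,0],"claw": 0.7},{"dp": [-0.08,0,0],"rotation": [0,0,0],"claw": 0.7},{"dp": [-0.08,0,0],"rotation": [0,0,0],"claw": 0.7}])

```text
t: 41.4
ee_pos: [0.5227, 0.1075, 0.0117]
orientation: [[-1.0, -0.003, 0.006], [-0.003, 1.0, 0.003], [-0.006, 0.003, -1.0]]
contact_force: [-1.2, 1.0, 10.3]
gripper_width: 0.0641
finger_force: 43.6
```

```bash
python3 turn.py
```

```text
[0.5227 0.1075 0.0117] 0.0641 [-1.18  1.03 10.27]
centre,angle [ 0.5029  0.2069 -0.0409] 0.0012
[[0.6276, 0.1799]]
side [ 0.5041  0.2053 -0.04  ]
```

>>> servo_tool(rows=[{"dp": [0,0,-0.2],"rotation": [0,0,0],"claw": 0.7},{"dp": [0,0,-0.5],"rotation": [0,0,0],"claw": 0.7},{"dp": [0,0,-1],"rotation": [0,0,0],"claw": 0.7},{"dp": [0,0,-1.5],"rotation": [0,0,0],"claw": 0.7},{"dp": [0,0,-1.5],"rotation": [0,0,0],"claw": 0.7}])

```text
t: 42.1
ee_pos: [0.5218, 0.1064, 0.0257]
orientation: [[-1.0, -0.001, 0.005], [-0.001, 1.0, 0.002], [-0.005, 0.002, -1.0]]
contact_force: [-0.1, -0.6, -2.0]
gripper_width: 0.0644
finger_force: 44.3
```

```bash
python3 turn.py; python3 -c "
from h import *
plan([((.532,.1055,.015),1.57)])"
```

```text
[0.5218 0.1064 0.0257] 0.0644 [-0.1  -0.62 -2.04]
centre,angle [ 0.5028  0.2069 -0.0414] 0.00115
[[0.6409, 0.1883]]
side [ 0.5041  0.2053 -0.0403]
[-1.1, -0.1, 1.0] [0.1, 0.2, 0.1] rows>=1
```

>>> servo_tool(rows=[{"dp": [-0.5,-0.1,0],"rotation": [0,0,0],"claw": 0.7},{"dp": [-1.0,-0.1,0.4],"rotation": [0,0,0],"claw": 0.7},{"dp": [-1.0,-0.1,0.9],"rotation": [0,0,0],"claw": 0.7},{"dp": [-1.0,-0.1,0.9],"rotation": [0,0,0],"claw": 0.7},{"dp": [-1.0,-0.1,0.9],"rotation": [0,0,0],"claw": 0.7}])

```text
t: 42.8
ee_pos: [0.531, 0.1054, 0.0156]
orientation: [[-1.0, -0.002, 0.002], [-0.002, 1.0, 0.002], [-0.002, 0.002, -1.0]]
contact_force: [-0.1, 0.5, -1.0]
gripper_width: 0.0643
finger_force: 44.4
```

>>> servo_tool(rows=[{"dp": [0,0,0],"rotation": [0,0,0],"claw": 0.7},{"dp": [0,0,0],"rotation": [0,0,0],"claw": 0.7}])

```text
t: 43.0
ee_pos: [0.5313, 0.1054, 0.0161]
orientation: [[-1.0, -0.002, 0.003], [-0.002, 1.0, 0.002], [-0.003, 0.002, -1.0]]
contact_force: [-0.2, 0.1, -1.3]
gripper_width: 0.0643
finger_force: 44.4
```

>>> servo_tool(rows=[{"dp": [0,0,0.2],"rotation": [0,0,0],"claw": 0.7},{"dp": [0,0,0.2],"rotation": [0,0,0],"claw": 0.7},{"dp": [0,0,0.2],"rotation": [0,0,0],"claw": 0.8},{"dp": [0,0,0.2],"rotation": [0,0,0],"claw": 0.95},{"dp": [0,0,0.2],"rotation": [0,0,0],"claw": 0.95}])

```text
t: 43.5
ee_pos: [0.5316, 0.1055, 0.0142]
orientation: [[-1.0, -0.002, 0.004], [-0.002, 1.0, 0.002], [-0.004, 0.002, -1.0]]
contact_force: [-0.5, 0.4, 0.9]
gripper_width: 0.0813
finger_force: 0.0
```

>>> servo_tool(rows=[{"dp": [0,0,-2],"rotation": [0,0,0],"claw": 0.95},{"dp": [0,0,-5],"rotation": [0,0,0],"claw": 0.95},{"dp": [0,0,-9],"rotation": [0,0,0],"claw": 0.95},{"dp": [0,0,-13],"rotation": [0,0,0],"claw": 0.95},{"dp": [0,0,-16],"rotation": [0,0,0],"claw": 0.95}])

```text
t: 44.0
ee_pos: [0.5315, 0.1052, 0.1765]
orientation: [[-1.0, -0.001, 0.006], [-0.001, 1.0, 0.002], [-0.006, 0.002, -1.0]]
contact_force: [0.6, 0.0, -0.8]
gripper_width: 0.0811
finger_force: 0.0
```

>>> servo_tool(rows=[{"dp": [0,0,0],"rotation": [0,0,0],"claw": 0.95},{"dp": [0,0,0],"rotation": [0,0,0],"claw": 0.95}])

```text
t: 44.2
ee_pos: [0.531, 0.1054, 0.1747]
orientation: [[-1.0, -0.002, 0.005], [-0.002, 1.0, 0.003], [-0.005, 0.003, -1.0]]
contact_force: [-0.5, -0.0, -0.6]
gripper_width: 0.081
finger_force: 0.0
```

```bash
python3 chk.py; python3 -c "
from h import *
plan([((.482,-.32,.13),np.pi/4)])"
```

```text
[0.531  0.1054 0.1747]
[ 0.5032  0.207  -0.0421] 0.00107 [[0.6081, 0.2026], [0.5398, 0.3054], [0.4209, 0.2723], [0.4158, 0.1489], [0.5314, 0.1059]]
wrist [[0.4748, -0.113], [0.5383, 0.3046], [0.6078, 0.2026], [0.5297, 0.1061]]
side drawer [[0.4796, -0.1191], [0.4837, -0.3193]]
[2.4, -21.2, 2.1] [0.0, 0.0, 22.5] rows>=5
[-5.9, -20.5, 2.1] [0.0, 0.0, 22.5] rows>=5
```

>>> servo_tool(rows=[{"dp": [2.4,-21.2,2.1],"rotation": [0,0,22.5],"claw": 0.92},{"dp": [2.4,-21.2,2.1],"rotation": [0,0,22.5],"claw": 0.92},{"dp": [2.4,-21.2,2.1],"rotation": [0,0,22.5],"claw": 0.92},{"dp": [2.4,-21.2,2.1],"rotation": [0,0,22.5],"claw": 0.92},{"dp": [2.4,-21.2,2.1],"rotation": [0,0,22.5],"claw": 0.92}])

```text
t: 44.9
ee_pos: [0.5048, -0.1133, 0.1516]
orientation: [[-0.921, 0.389, 0.001], [0.389, 0.921, -0.002], [-0.001, -0.001, -1.0]]
contact_force: [-0.3, -0.1, -0.1]
gripper_width: 0.0788
finger_force: 0.0
```

>>> servo_tool(rows=[{"dp": [-5.9,-20.5,2.1],"rotation": [0,0,22.5],"claw": 0.92},{"dp": [-5.9,-20.5,2.1],"rotation": [0,0,22.5],"claw": 0.92},{"dp": [-5.9,-20.5,2.1],"rotation": [0,0,22.5],"claw": 0.92},{"dp": [-5.9,-20.5,2.1],"rotation": [0,0,22.5],"claw": 0.92},{"dp": [-5.9,-20.5,2.1],"rotation": [0,0,22.5],"claw": 0.92}])

```text
t: 45.4
ee_pos: [0.4816, -0.3252, 0.1304]
orientation: [[-0.703, 0.711, 0.002], [0.711, 0.703, -0.002], [-0.003, -0.0, -1.0]]
contact_force: [-0.3, 0.3, 0.7]
gripper_width: 0.0783
finger_force: 0.0
```

>>> servo_tool(rows=[{"dp": [0,0,0],"rotation": [0,0,0],"claw": 0.92},{"dp": [0,0,0],"rotation": [0,0,0],"claw": 0.92},{"dp": [0,0,0],"rotation": [0,0,0],"claw": 0.92}])

```text
t: 45.7
ee_pos: [0.4844, -0.3157, 0.1306]
orientation: [[-0.711, 0.703, 0.003], [0.703, 0.711, 0.004], [0.001, 0.005, -1.0]]
contact_force: [-0.3, 0.6, -0.2]
gripper_width: 0.078
finger_force: 0.0
```

Run:
```python
from h import *
s=observe();print(s["ee_pos"],s["orientation"].round(3).tolist(),s["dq"].round(3))
capture("wrist")
F=fit("wrist",.014)
for x in F:print(x)
q=min(F,key=lambda f:abs(f[0][1]+.32))[0]
plan([((*q,.01),np.pi/4)])
```

```text
[ 0.48444337 -0.31573571  0.13059888] [[-0.711, 0.703, 0.003], [0.703, 0.711, 0.004], [0.001, 0.005, -1.0]] [-0.007 -0.006  0.005 -0.003  0.003 -0.004  0.002]
([0.4827, -0.3219], 0.82, np.float64(0.928))
([0.477, -0.1167], 0.6, np.float64(0.925))
[-0.3, -0.6, 12.1] [0.3, 0.0, 0.3] rows>=3
```

>>> servo_tool(rows=[{"dp": [-0.2,-0.5,3],"rotation": [0,0,0],"claw": 0.92},{"dp": [-0.2,-0.5,6],"rotation": [0,0,0],"claw": 0.92},{"dp": [-0.2,-0.5,8],"rotation": [0,0,0],"claw": 0.92},{"dp": [-0.2,-0.5,8],"rotation": [0,0,0],"claw": 0.92},{"dp": [-0.2,-0.5,8],"rotation": [0,0,0],"claw": 0.92}])

```text
t: 46.3
ee_pos: [0.4824, -0.3228, 0.0514]
orientation: [[-0.709, 0.705, 0.003], [0.705, 0.709, 0.002], [-0.001, 0.004, -1.0]]
contact_force: [0.3, -1.0, 0.2]
gripper_width: 0.0783
finger_force: 0.0
```

>>> servo_tool(rows=[{"dp": [0,0,1.5],"rotation": [0,0,0],"claw": 0.92},{"dp": [0,0,3],"rotation": [0,0,0],"claw": 0.92},{"dp": [0,0,4],"rotation": [0,0,0],"claw": 0.92},{"dp": [0,0,4],"rotation": [0,0,0],"claw": 0.92},{"dp": [0,0,4],"rotation": [0,0,0],"claw": 0.92}])

```text
t: 46.8
ee_pos: [0.4817, -0.3235, 0.0107]
orientation: [[-0.708, 0.706, 0.003], [0.706, 0.708, 0.002], [-0.0, 0.004, -1.0]]
contact_force: [0.7, -0.2, 0.2]
gripper_width: 0.0784
finger_force: 0.0
```

>>> servo_tool(rows=[{"dp": [0.1,0.2,0.4],"rotation": [0,0,0],"claw": 0.92},{"dp": [0.1,0.2,0.8],"rotation": [0,0,0],"claw": 0.92},{"dp": [0.1,0.2,0.8],"rotation": [0,0,0],"claw": 0.92}])

```text
t: 47.1
ee_pos: [0.4827, -0.321, 0.0028]
orientation: [[-0.708, 0.706, 0.003], [0.706, 0.708, 0.002], [-0.001, 0.004, -1.0]]
contact_force: [0.3, 0.2, 0.3]
gripper_width: 0.0785
finger_force: 0.0
```

>>> servo_tool(rows=[{"dp": [0,0,0.4],"rotation": [0,0,0],"claw": 0.92},{"dp": [0,0,0.8],"rotation": [0,0,0],"claw": 0.92},{"dp": [0,0,0.8],"rotation": [0,0,0],"claw": 0.92}])

```text
t: 47.4
ee_pos: [0.4825, -0.3211, -0.0054]
orientation: [[-0.708, 0.706, 0.003], [0.706, 0.708, 0.002], [-0.0, 0.004, -1.0]]
contact_force: [-0.7, -0.3, -1.2]
gripper_width: 0.0785
finger_force: 0.0
```

>>> servo_tool(rows=[{"dp": [0,0,0.3],"rotation": [0,0,0],"claw": 0.92},{"dp": [0,0,0.6],"rotation": [0,0,0],"claw": 0.92},{"dp": [0,0,0.6],"rotation": [0,0,0],"claw": 0.92}])

```text
t: 47.7
ee_pos: [0.4826, -0.3212, -0.0113]
orientation: [[-0.708, 0.706, 0.003], [0.706, 0.708, 0.002], [-0.001, 0.004, -1.0]]
contact_force: [-0.5, -0.1, 0.0]
gripper_width: 0.0784
finger_force: 0.0
```

>>> servo_tool(newtons=50, rows=[{"dp": [0,0,0],"rotation": [0,0,0],"claw": 0.7},{"dp": [0,0,0],"rotation": [0,0,0],"claw": 0.7},{"dp": [0,0,0],"rotation": [0,0,0],"claw": 0.7},{"dp": [0,0,0],"rotation": [0,0,0],"claw": 0.7}])

```text
t: 48.1
ee_pos: [0.4831, -0.3215, -0.0103]
orientation: [[-0.708, 0.706, 0.004], [0.706, 0.708, 0.002], [-0.002, 0.004, -1.0]]
contact_force: [-0.3, 1.2, 6.6]
gripper_width: 0.0639
finger_force: 54.7
```

>>> servo_tool(rows=[{"dp": [0,0,-2],"rotation": [0,0,0],"claw": 0.7},{"dp": [0,0,-5],"rotation": [0,0,0],"claw": 0.7},{"dp": [0,0,-9],"rotation": [0,0,0],"claw": 0.7},{"dp": [0,0,-12],"rotation": [0,0,0],"claw": 0.7},{"dp": [0,0,-12],"rotation": [0,0,0],"claw": 0.7}])

```text
t: 48.6
ee_pos: [0.4847, -0.3237, 0.1128]
orientation: [[-0.708, 0.706, 0.01], [0.706, 0.708, -0.003], [-0.009, 0.005, -1.0]]
contact_force: [0.9, 0.3, -1.1]
gripper_width: 0.0643
finger_force: 55.6
```

Run:
```python
from h import *
s=observe();print(s["ee_pos"],s["gripper_width"],s["joint_positions"].round(2))
plan([((.49,-.02,.11),np.pi/4),((.4212,.2715,.11),np.pi/4)])
```

```text
[ 0.4847418  -0.32367157  0.11279071] 0.06430855705532335 [ 0.16  0.57  0.51  2.02 -0.46  0.65  1.75]
[10.5, 10.9, 0.1] [0.2, 0.3, 0.0] rows>=4
[10.5, 10.9, 0.1] [0.2, 0.3, 0.0] rows>=4
[12.7, 7.9, -0.0] [0.0, -0.0, 0.0] rows>=3
[12.7, 7.9, -0.0] [0.0, -0.0, 0.0] rows>=3
```

>>> servo_tool(rows=[{"dp": [2.1,2.2,0],"rotation": [0,0,0],"claw": 0.7},{"dp": [4.2,4.4,0],"rotation": [0,0,0],"claw": 0.7},{"dp": [6.3,6.6,0],"rotation": [0,0,0],"claw": 0.7},{"dp": [8.4,8.7,0],"rotation": [0,0,0],"claw": 0.7},{"dp": [10.5,10.9,0],"rotation": [0,0,0],"claw": 0.7}])

```text
t: 49.1
ee_pos: [0.4839, -0.1687, 0.1083]
orientation: [[-0.708, 0.706, 0.001], [0.706, 0.708, 0.002], [0.0, 0.003, -1.0]]
contact_force: [0.1, 1.0, -2.1]
gripper_width: 0.0635
finger_force: 55.6
```

>>> servo_tool(rows=[{"dp": [2.1,2.2,0],"rotation": [0,0,0],"claw": 0.7},{"dp": [4.2,4.4,0],"rotation": [0,0,0],"claw": 0.7},{"dp": [6.3,6.6,0],"rotation": [0,0,0],"claw": 0.7},{"dp": [8.4,8.7,0],"rotation": [0,0,0],"claw": 0.7},{"dp": [10.5,10.9,0],"rotation": [0,0,0],"claw": 0.7}])

```text
t: 49.6
ee_pos: [0.4865, -0.0177, 0.1087]
orientation: [[-0.708, 0.706, 0.002], [0.706, 0.708, 0.001], [-0.0, 0.002, -1.0]]
contact_force: [0.1, -0.0, -1.3]
gripper_width: 0.0636
finger_force: 55.6
```

>>> servo_tool(rows=[{"dp": [2.5,1.6,0],"rotation": [0,0,0],"claw": 0.7},{"dp": [5,3.2,0],"rotation": [0,0,0],"claw": 0.7},{"dp": [7.6,4.7,0],"rotation": [0,0,0],"claw": 0.7},{"dp": [10.2,6.3,0],"rotation": [0,0,0],"claw": 0.7},{"dp": [12.7,7.9,0],"rotation": [0,0,0],"claw": 0.7}])

```text
t: 50.1
ee_pos: [0.452, 0.1277, 0.1088]
orientation: [[-0.708, 0.706, 0.002], [0.706, 0.708, 0.001], [-0.001, 0.002, -1.0]]
contact_force: [0.1, -0.1, -0.5]
gripper_width: 0.064
finger_force: 55.6
```

>>> servo_tool(rows=[{"dp": [2.5,1.6,0],"rotation": [0,0,0],"claw": 0.7},{"dp": [5,3.2,0],"rotation": [0,0,0],"claw": 0.7},{"dp": [7.6,4.7,0],"rotation": [0,0,0],"claw": 0.7},{"dp": [10.2,6.3,0],"rotation": [0,0,0],"claw": 0.7},{"dp": [12.7,7.9,0],"rotation": [0,0,0],"claw": 0.7}])

```text
t: 50.6
ee_pos: [0.4178, 0.2731, 0.1089]
orientation: [[-0.709, 0.706, 0.002], [0.706, 0.709, 0.0], [-0.001, 0.002, -1.0]]
contact_force: [0.2, 0.2, -1.3]
gripper_width: 0.0638
finger_force: 55.6
```

>>> servo_tool(rows=[{"dp": [0,0,0],"rotation": [0,0,0],"claw": 0.7},{"dp": [0,0,0],"rotation": [0,0,0],"claw": 0.7},{"dp": [0,0,3],"rotation": [0,0,0],"claw": 0.7},{"dp": [0,0,5],"rotation": [0,0,0],"claw": 0.7},{"dp": [0,0,5],"rotation": [0,0,0],"claw": 0.7}])

```text
t: 51.1
ee_pos: [0.4177, 0.2695, 0.0579]
orientation: [[-0.706, 0.708, -0.001], [0.708, 0.706, -0.002], [-0.001, -0.002, -1.0]]
contact_force: [-0.7, -0.5, -1.9]
gripper_width: 0.064
finger_force: 55.7
```

Run:
```python
from h import *
s=observe();print(s["ee_pos"],s["gripper_width"],s["orientation"].round(3).tolist())
plan([((.4209,.2715,.025),np.pi/4)])
```

```text
[0.41770519 0.26952876 0.0578515 ] 0.06404806432179257 [[-0.706, 0.708, -0.001], [0.708, 0.706, -0.002], [-0.001, -0.002, -1.0]]
[-0.1, 0.4, 3.3] [-0.1, 0.0, -0.1] rows>=1
```

>>> servo_tool(rows=[{"dp": [-0.1,0.4,1],"rotation": [0,0,0],"claw": 0.7},{"dp": [-0.1,0.4,2.2],"rotation": [0,0,0],"claw": 0.7},{"dp": [-0.1,0.4,3.3],"rotation": [0,0,0],"claw": 0.7},{"dp": [-0.1,0.4,3.3],"rotation": [0,0,0],"claw": 0.7},{"dp": [-0.1,0.4,3.3],"rotation": [0,0,0],"claw": 0.7}])

```text
t: 51.6
ee_pos: [0.4229, 0.2744, 0.0268]
orientation: [[-0.708, 0.706, 0.003], [0.706, 0.708, 0.001], [-0.001, 0.003, -1.0]]
contact_force: [0.1, -0.7, -0.9]
gripper_width: 0.0637
finger_force: 55.7
```

>>> servo_tool(rows=[{"dp": [0,0,0],"rotation": [0,0,0],"claw": 0.7},{"dp": [0,0,0],"rotation": [0,0,0],"claw": 0.7}])

```text
t: 51.8
ee_pos: [0.4233, 0.2748, 0.0274]
orientation: [[-0.708, 0.706, 0.004], [0.706, 0.708, 0.002], [-0.001, 0.005, -1.0]]
contact_force: [0.2, -0.4, -1.8]
gripper_width: 0.0635
finger_force: 55.7
```

Run:
```python
from h import *
s=observe();print(s["ee_pos"],s["gripper_width"],s["contact_force"])
plan([((.4209,.2715,.0142),np.pi/4)])
```

```text
[0.42332266 0.27475001 0.02737592] 0.06349742001533203 [ 0.22078384 -0.3739367  -1.77171935]
[-0.1, -0.4, 1.3] [0.3, 0.1, 0.1] rows>=1
```

>>> servo_tool(rows=[{"dp": [-0.1,-0.4,0.4],"rotation": [0,0,0],"claw": 0.7},{"dp": [-0.1,-0.4,0.8],"rotation": [0,0,0],"claw": 0.7},{"dp": [-0.1,-0.4,1.0],"rotation": [0,0,0],"claw": 0.7},{"dp": [-0.1,-0.4,1.0],"rotation": [0,0,0],"claw": 0.7},{"dp": [-0.1,-0.4,1.0],"rotation": [0,0,0],"claw": 0.7}])

```text
t: 52.3
ee_pos: [0.421, 0.2711, 0.0169]
orientation: [[-0.708, 0.706, 0.003], [0.706, 0.708, 0.002], [-0.001, 0.004, -1.0]]
contact_force: [-0.2, 0.1, -1.4]
gripper_width: 0.0642
finger_force: 55.8
```

>>> servo_tool(rows=[{"dp": [0,0,0],"rotation": [0,0,0],"claw": 0.7},{"dp": [0,0,0],"rotation": [0,0,0],"claw": 0.7}])

```text
t: 52.5
ee_pos: [0.4211, 0.2711, 0.0171]
orientation: [[-0.708, 0.706, 0.004], [0.706, 0.708, 0.002], [-0.001, 0.004, -1.0]]
contact_force: [0.3, -0.3, -1.7]
gripper_width: 0.0637
finger_force: 55.8
```

Lower 3 mm, release, retreat, check.

>>> servo_tool(rows=[{"dp": [0,0,0.2],"rotation": [0,0,0],"claw": 0.7},{"dp": [0,0,0.3],"rotation": [0,0,0],"claw": 0.7},{"dp": [0,0,0.3],"rotation": [0,0,0],"claw": 0.7},{"dp": [0,0,0.3],"rotation": [0,0,0],"claw": 0.8},{"dp": [0,0,0.3],"rotation": [0,0,0],"claw": 0.95}])

```text
t: 53.0
ee_pos: [0.4212, 0.2711, 0.0141]
orientation: [[-0.708, 0.706, 0.004], [0.706, 0.708, 0.002], [-0.001, 0.004, -1.0]]
contact_force: [0.5, -0.5, -0.1]
gripper_width: 0.0802
finger_force: 0.0
```

>>> servo_tool(rows=[{"dp": [0,0,0],"rotation": [0,0,0],"claw": 0.95},{"dp": [0,0,-2],"rotation": [0,0,0],"claw": 0.95},{"dp": [0,0,-5],"rotation": [0,0,0],"claw": 0.95},{"dp": [0,0,-9],"rotation": [0,0,0],"claw": 0.95},{"dp": [0,0,-13],"rotation": [0,0,0],"claw": 0.95}])

```text
t: 53.5
ee_pos: [0.42, 0.2704, 0.145]
orientation: [[-0.708, 0.706, 0.002], [0.706, 0.708, 0.001], [-0.001, 0.002, -1.0]]
contact_force: [0.7, 0.9, -0.8]
gripper_width: 0.0813
finger_force: 0.0
```

>>> servo_tool(rows=[{"dp": [0,0,-3],"rotation": [0,0,0],"claw": 0.95},{"dp": [0,0,-3],"rotation": [0,0,0],"claw": 0.95},{"dp": [0,0,-3],"rotation": [0,0,0],"claw": 0.95}])

```text
t: 53.8
ee_pos: [0.4203, 0.2712, 0.1743]
orientation: [[-0.709, 0.706, 0.004], [0.706, 0.709, 0.003], [-0.001, 0.005, -1.0]]
contact_force: [0.2, -1.0, -0.8]
gripper_width: 0.0809
finger_force: 0.0
```

```bash
python3 chk.py; python3 -c "
from h import *
plan([((.49,-.0,.14),np.pi/4),((.478,-.1195,.1),np.pi/4)])"
```

```text
[0.4203 0.2712 0.1743]
[ 0.5031  0.2068 -0.0424] 0.00129 [[0.608, 0.2024], [0.5397, 0.3052], [0.4208, 0.2721], [0.4156, 0.1487], [0.5313, 0.1057]]
wrist [[0.5373, 0.3046], [0.4203, 0.2703], [0.4793, -0.1166], [0.6107, 0.1999], [0.5325, 0.102]]
side drawer [[0.4784, -0.1166]]
[-12.0, -7.1, 1.6] [0.0, 0.0, 0.0] rows>=3
[-12.0, -7.1, 1.6] [0.0, 0.0, 0.0] rows>=3
[-7.6, -9.3, 4.0] [-0.0, -0.0, 0.0] rows>=3
```

>>> servo_tool(rows=[{"dp": [-2.4,-1.4,0],"rotation": [0,0,0],"claw": 0.5},{"dp": [-4.8,-2.8,0],"rotation": [0,0,0],"claw": 0.2},{"dp": [-7.2,-4.2,0],"rotation": [0,0,0],"claw": 0},{"dp": [-9.6,-5.6,0],"rotation": [0,0,0],"claw": 0},{"dp": [-12,-7.1,1.6],"rotation": [0,0,0],"claw": 0}])

```text
t: 54.5
ee_pos: [0.4567, 0.1349, 0.158]
orientation: [[-0.708, 0.706, 0.006], [0.706, 0.708, 0.002], [-0.002, 0.006, -1.0]]
contact_force: [-0.2, 0.7, -0.2]
gripper_width: 0.0078
finger_force: 0.0
```

>>> servo_tool(rows=[{"dp": [-2.4,-1.4,0],"rotation": [0,0,0],"claw": 0},{"dp": [-4.8,-2.8,0],"rotation": [0,0,0],"claw": 0},{"dp": [-7.2,-4.2,0],"rotation": [0,0,0],"claw": 0},{"dp": [-9.6,-5.6,0],"rotation": [0,0,0],"claw": 0},{"dp": [-12,-7.1,1.6],"rotation": [0,0,0],"claw": 0}])

```text
t: 55.0
ee_pos: [0.4916, -0.0004, 0.1418]
orientation: [[-0.708, 0.706, 0.005], [0.706, 0.708, 0.002], [-0.003, 0.005, -1.0]]
contact_force: [1.1, -0.4, 0.0]
gripper_width: -0.0
finger_force: 0.0
```

>>> servo_tool(rows=[{"dp": [-2.5,-3.1,1],"rotation": [0,0,0],"claw": 0},{"dp": [-5,-6.2,2],"rotation": [0,0,0],"claw": 0},{"dp": [-7.6,-9.3,4],"rotation": [0,0,0],"claw": 0},{"dp": [-7.6,-9.3,4],"rotation": [0,0,0],"claw": 0},{"dp": [-7.6,-9.3,4],"rotation": [0,0,0],"claw": 0}])

```text
t: 55.5
ee_pos: [0.4771, -0.1201, 0.1003]
orientation: [[-0.705, 0.709, 0.0], [0.709, 0.705, 0.002], [0.001, 0.002, -1.0]]
contact_force: [-0.1, 0.5, -0.2]
gripper_width: 0.0001
finger_force: 0.0
```

Run:
```python
from h import *
s=observe();print(s["ee_pos"],s["gripper_width"])
capture("wrist")
for x in fit("wrist",.014):print(x)
capture("side");print([f[0] for f in fit("side",.014) if f[0][1]<0])
plan([((.479,-.119,.008),np.pi/4)])
```

```text
[ 0.47709382 -0.12009436  0.10029665] 7.69438605690295e-05
([0.4786, -0.1194], 0.92, np.float64(0.889))
([0.5427, 0.1259], 0.8, np.float64(0.987))
[[0.4786, -0.1189]]
[-0.2, -0.2, 9.3] [0.2, 0.0, 0.3] rows>=2
```

>>> servo_tool(rows=[{"dp": [0,0.1,4],"rotation": [0,0,0],"claw": 0},{"dp": [0,0.1,7],"rotation": [0,0,0],"claw": 0},{"dp": [0,0.1,9],"rotation": [0,0,0],"claw": 0},{"dp": [0,0.1,9.2],"rotation": [0,0,0],"claw": 0},{"dp": [0,0.1,9.2],"rotation": [0,0,0],"claw": 0}])

```text
t: 56.2
ee_pos: [0.4799, -0.1167, 0.0096]
orientation: [[-0.71, 0.705, 0.003], [0.705, 0.71, 0.002], [-0.001, 0.004, -1.0]]
contact_force: [-0.5, -0.5, 0.6]
gripper_width: -0.0006
finger_force: 0.0
```

>>> servo_tool(rows=[{"dp": [-1,0,0],"rotation": [0,0,0],"claw": 0},{"dp": [-2,0,0],"rotation": [0,0,0],"claw": 0},{"dp": [-3,0,0],"rotation": [0,0,0],"claw": 0},{"dp": [-4,0,0],"rotation": [0,0,0],"claw": 0},{"dp": [-4.8,0,0],"rotation": [0,0,0],"claw": 0}])

```text
t: 56.7
ee_pos: [0.5147, -0.1526, 0.0099]
orientation: [[-0.708, 0.706, 0.004], [0.706, 0.708, 0.001], [-0.002, 0.004, -1.0]]
contact_force: [-0.4, 0.6, -0.1]
gripper_width: -0.0001
finger_force: 0.4
```

>>> servo_tool(rows=[{"dp": [0.3,0,0],"rotation": [0,0,0],"claw": 0},{"dp": [0.3,0,-3],"rotation": [0,0,0],"claw": 0},{"dp": [1,0,-7],"rotation": [0,0,0],"claw": 0},{"dp": [1.4,0,-11],"rotation": [0,0,0],"claw": 0.92},{"dp": [1.4,0,-12],"rotation": [0,0,0],"claw": 0.92}])

```text
t: 57.2
ee_pos: [0.5046, -0.1425, 0.1327]
orientation: [[-0.708, 0.706, 0.009], [0.706, 0.708, 0.001], [-0.006, 0.007, -1.0]]
contact_force: [-0.2, 0.3, 0.2]
gripper_width: 0.0285
finger_force: 0.0
```

>>> servo_tool(rows=[{"dp": [0,0,0],"rotation": [0,0,0],"claw": 0.92},{"dp": [0,0,0],"rotation": [0,0,0],"claw": 0.92},{"dp": [0,0,0],"rotation": [0,0,0],"claw": 0.92}])

```text
t: 57.5
ee_pos: [0.5022, -0.1415, 0.1281]
orientation: [[-0.708, 0.706, 0.001], [0.706, 0.708, 0.002], [0.001, 0.002, -1.0]]
contact_force: [-0.0, 0.5, -0.5]
gripper_width: 0.0725
finger_force: 0.0
```

Run:
```python
from h import *
s=observe();print(s["ee_pos"],s["gripper_width"],s["orientation"].round(3).tolist())
capture("wrist");F=fit("wrist",.014)
for x in F:print(x)
capture("side");print([f[0] for f in fit("side",.014) if f[0][1]<0])
q=min(F,key=lambda f:abs(f[0][1]+.14))[0]
plan([((*q,.02),np.pi/4)])
```

```text
[ 0.50219742 -0.14151107  0.12810429] 0.07251017698038273 [[-0.708, 0.706, 0.001], [0.706, 0.708, 0.002], [0.001, 0.002, -1.0]]
([0.4976, -0.1413], 0.92, np.float64(0.935))
([0.5391, 0.124], 0.84, np.float64(0.981))
([0.5145, 0.0596], 0.56, np.float64(0.437))
[[0.4978, -0.1399]]
[0.4, -0.3, 10.9] [0.1, -0.0, 0.1] rows>=3
```

>>> servo_tool(rows=[{"dp": [0.4,-0.3,3],"rotation": [0,0,0],"claw": 0.92},{"dp": [0.4,-0.3,6],"rotation": [0,0,0],"claw": 0.92},{"dp": [0.4,-0.3,8],"rotation": [0,0,0],"claw": 0.92},{"dp": [0.4,-0.3,8],"rotation": [0,0,0],"claw": 0.92},{"dp": [0.4,-0.3,8],"rotation": [0,0,0],"claw": 0.92}])

```text
t: 58.2
ee_pos: [0.4984, -0.1415, 0.0494]
orientation: [[-0.708, 0.706, 0.003], [0.706, 0.708, 0.002], [-0.001, 0.003, -1.0]]
contact_force: [0.4, 1.0, 0.6]
gripper_width: 0.0784
finger_force: 0.0
```

>>> servo_tool(rows=[{"dp": [0,0,1.5],"rotation": [0,0,0],"claw": 0.92},{"dp": [0,0,3],"rotation": [0,0,0],"claw": 0.92},{"dp": [0,0,3.6],"rotation": [0,0,0],"claw": 0.92},{"dp": [0,0,3.6],"rotation": [0,0,0],"claw": 0.92},{"dp": [0,0,3.6],"rotation": [0,0,0],"claw": 0.92}])

```text
t: 58.7
ee_pos: [0.4993, -0.1414, 0.0143]
orientation: [[-0.708, 0.706, 0.005], [0.706, 0.708, 0.001], [-0.002, 0.004, -1.0]]
contact_force: [0.1, -0.3, -0.0]
gripper_width: 0.0785
finger_force: 0.0
```

>>> servo_tool(rows=[{"dp": [0.1,0,0.5],"rotation": [0,0,0],"claw": 0.92},{"dp": [0.1,0,1],"rotation": [0,0,0],"claw": 0.92},{"dp": [0.1,0,1],"rotation": [0,0,0],"claw": 0.92}])

```text
t: 59.0
ee_pos: [0.4977, -0.1401, 0.0031]
orientation: [[-0.708, 0.706, 0.003], [0.706, 0.708, 0.002], [-0.001, 0.003, -1.0]]
contact_force: [-0.9, -0.5, -0.3]
gripper_width: 0.0786
finger_force: 0.0
```

>>> servo_tool(rows=[{"dp": [0,0,0.5],"rotation": [0,0,0],"claw": 0.92},{"dp": [0,0,1],"rotation": [0,0,0],"claw": 0.92},{"dp": [0,0,1.5],"rotation": [0,0,0],"claw": 0.92},{"dp": [0,0,1.5],"rotation": [0,0,0],"claw": 0.92}])

```text
t: 59.4
ee_pos: [0.4976, -0.1402, -0.0122]
orientation: [[-0.708, 0.706, 0.002], [0.706, 0.708, 0.002], [-0.0, 0.003, -1.0]]
contact_force: [0.1, -0.4, -0.3]
gripper_width: 0.0787
finger_force: 0.0
```

>>> servo_tool(newtons=50, rows=[{"dp": [0,0,0],"rotation": [0,0,0],"claw": 0.7},{"dp": [0,0,0],"rotation": [0,0,0],"claw": 0.7},{"dp": [0,0,0],"rotation": [0,0,0],"claw": 0.7},{"dp": [0,0,0],"rotation": [0,0,0],"claw": 0.7}])

```text
t: 59.8
ee_pos: [0.4984, -0.1406, -0.011]
orientation: [[-0.708, 0.706, 0.004], [0.706, 0.708, 0.001], [-0.002, 0.004, -1.0]]
contact_force: [-0.1, 0.6, 5.8]
gripper_width: 0.0637
finger_force: 54.3
```

>>> servo_tool(rows=[{"dp": [0,0,-2],"rotation": [0,0,0],"claw": 0.7},{"dp": [0,0,-5],"rotation": [0,0,0],"claw": 0.7},{"dp": [0,0,-9],"rotation": [0,0,0],"claw": 0.7},{"dp": [0,0,-12],"rotation": [0,0,0],"claw": 0.7},{"dp": [0,0,-12],"rotation": [0,0,0],"claw": 0.7}])

```text
t: 60.3
ee_pos: [0.5002, -0.1414, 0.1116]
orientation: [[-0.708, 0.706, 0.01], [0.706, 0.708, 0.0], [-0.007, 0.007, -1.0]]
contact_force: [-0.1, 0.3, -1.6]
gripper_width: 0.0629
finger_force: 55.4
```

Run:
```python
from h import *
s=observe();print(s["ee_pos"],s["gripper_width"],s["joint_positions"].round(2))
plan([((.50,-.02,.11),np.pi/4),((.4156,.1485,.11),np.pi/4)])
```

```text
[ 0.50015736 -0.1413552   0.11157041] 0.06285257381328328 [-0.24  0.53  0.59  2.16 -0.54  0.59  1.53]
[8.6, 8.6, 0.2] [0.4, 0.4, 0.1] rows>=3
[17.9, 5.9, -0.0] [-0.0, -0.0, -0.0] rows>=4
```

>>> servo_tool(rows=[{"dp": [2,2,0],"rotation": [0,0,0],"claw": 0.7},{"dp": [4,4,0],"rotation": [0,0,0],"claw": 0.7},{"dp": [6,6,0],"rotation": [0,0,0],"claw": 0.7},{"dp": [8.6,8.6,0],"rotation": [0,0,0],"claw": 0.7}])

```text
t: 60.7
ee_pos: [0.4966, -0.0187, 0.1077]
orientation: [[-0.707, 0.707, 0.002], [0.707, 0.707, 0.001], [-0.001, 0.002, -1.0]]
contact_force: [1.4, 0.7, -1.9]
gripper_width: 0.0634
finger_force: 55.4
```

>>> servo_tool(rows=[{"dp": [4,1.3,0],"rotation": [0,0,0],"claw": 0.7},{"dp": [8,2.6,0],"rotation": [0,0,0],"claw": 0.7},{"dp": [12,4,0],"rotation": [0,0,0],"claw": 0.7},{"dp": [15.5,5.1,0],"rotation": [0,0,0],"claw": 0.7},{"dp": [17.9,5.9,0],"rotation": [0,0,0],"claw": 0.7}])

```text
t: 61.2
ee_pos: [0.4094, 0.1515, 0.1075]
orientation: [[-0.711, 0.704, 0.0], [0.704, 0.711, 0.001], [0.001, 0.001, -1.0]]
contact_force: [0.4, 0.6, -1.4]
gripper_width: 0.0631
finger_force: 55.4
```

>>> servo_tool(rows=[{"dp": [0,0,0],"rotation": [0,0,0],"claw": 0.7},{"dp": [0,0,0],"rotation": [0,0,0],"claw": 0.7},{"dp": [0,0,3],"rotation": [0,0,0],"claw": 0.7},{"dp": [0,0,5],"rotation": [0,0,0],"claw": 0.7},{"dp": [0,0,5],"rotation": [0,0,0],"claw": 0.7}])

```text
t: 61.7
ee_pos: [0.4117, 0.1473, 0.057]
orientation: [[-0.706, 0.708, -0.0], [0.708, 0.706, -0.001], [-0.0, -0.0, -1.0]]
contact_force: [-0.0, 0.2, -1.1]
gripper_width: 0.0629
finger_force: 55.6
```

Run:
```python
from h import *
s=observe();print(s["ee_pos"],s["gripper_width"],s["orientation"].round(3).tolist())
plan([((.4157,.1485,.025),np.pi/4)])
```

```text
[0.41168148 0.14727882 0.05697584] 0.06293923393089587 [[-0.706, 0.708, -0.0], [0.708, 0.706, -0.001], [-0.0, -0.0, -1.0]]
[-0.2, 0.4, 3.2] [-0.0, 0.0, -0.1] rows>=1
```

>>> servo_tool(rows=[{"dp": [-0.2,0.2,1],"rotation": [0,0,0],"claw": 0.7},{"dp": [-0.2,0.2,2.2],"rotation": [0,0,0],"claw": 0.7},{"dp": [-0.2,0.2,3.2],"rotation": [0,0,0],"claw": 0.7},{"dp": [-0.2,0.2,3.2],"rotation": [0,0,0],"claw": 0.7},{"dp": [-0.2,0.2,3.2],"rotation": [0,0,0],"claw": 0.7}])

```text
t: 62.2
ee_pos: [0.4162, 0.1486, 0.0273]
orientation: [[-0.707, 0.707, 0.004], [0.707, 0.707, 0.002], [-0.002, 0.004, -1.0]]
contact_force: [-0.0, 0.8, -1.4]
gripper_width: 0.0629
finger_force: 55.5
```

>>> servo_tool(rows=[{"dp": [0,0,0],"rotation": [0,0,0],"claw": 0.7},{"dp": [0,0,0],"rotation": [0,0,0],"claw": 0.7}])

```text
t: 62.4
ee_pos: [0.416, 0.1494, 0.0273]
orientation: [[-0.708, 0.706, 0.005], [0.706, 0.708, 0.002], [-0.002, 0.005, -1.0]]
contact_force: [0.1, 0.0, -1.4]
gripper_width: 0.0628
finger_force: 55.5
```

Run:
```python
from h import *
s=observe();print(s["ee_pos"],s["gripper_width"],s["contact_force"])
plan([((.4157,.1485,.0165),np.pi/4)])
```

```text
[0.41598322 0.14939021 0.02731053] 0.0627950984025596 [ 0.11099509  0.03368245 -1.41455932]
[-0.0, -0.1, 1.1] [0.3, 0.1, 0.1] rows>=1
```

>>> servo_tool(rows=[{"dp": [0,-0.1,0.4],"rotation": [0,0,0],"claw": 0.7},{"dp": [0,-0.1,0.7],"rotation": [0,0,0],"claw": 0.7},{"dp": [0,-0.1,0.7],"rotation": [0,0,0],"claw": 0.7},{"dp": [0,-0.1,0.7],"rotation": [0,0,0],"claw": 0.7}])

```text
t: 62.8
ee_pos: [0.4147, 0.1487, 0.0196]
orientation: [[-0.708, 0.706, 0.003], [0.706, 0.708, 0.002], [-0.001, 0.003, -1.0]]
contact_force: [0.1, -1.1, -1.1]
gripper_width: 0.0632
finger_force: 55.6
```

Run:
```python
from h import *
s=observe();print(s["ee_pos"],s["gripper_width"],s["contact_force"])
i=capture("wrist");j=capture("side")
u=proj("side",[.416,.149,.05])[0].astype(int);x0,y0=u[0]-50,u[1]-37
cv2.imwrite("pics/p10.png",np.hstack([cv2.resize(i[:,:,::-1],(400,300)),cv2.resize(j[y0:y0+75,x0:x0+100,::-1],(400,300),interpolation=cv2.INTER_CUBIC)]))
```

```text
[0.41467621 0.14866501 0.01959309] 0.06319577736932619 [ 0.08113477 -1.078069   -1.14706407]
```

View pics/p10.png

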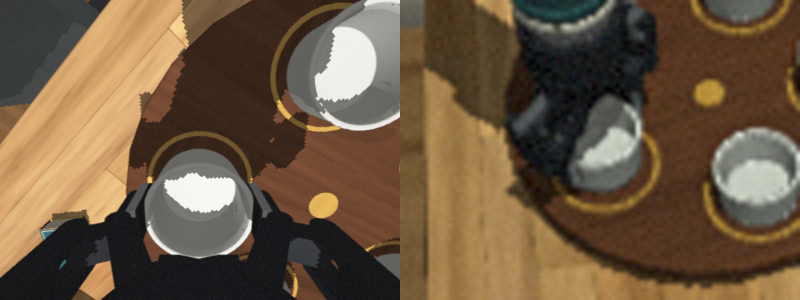

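>>> servo_tool(rows=[{"dp": [-0.1,0,0.2],"rotation": [0,0,0],"claw": 0.7},{"dp": [-0.1,0,0.3],"rotation": [0,0,0],"claw": 0.7},{"dp": [-0.1,0,0.3],"rotation": [0,0,0],"claw": 0.7},{"dp": [-0.1,0,0.3],"rotation": [0,0,0],"claw": 0.7}])

```text
t: 63.3
ee_pos: [0.4155, 0.1479, 0.0167]
orientation: [[-0.708, 0.706, 0.003], [0.706, 0.708, 0.002], [-0.001, 0.004, -1.0]]
contact_force: [0.4, -0.1, -1.1]
gripper_width: 0.063
finger_force: 55.6
```

Run:
```python
from h import *
s=observe();print(s["ee_pos"],s["contact_force"])
a=cv2.imread("pics/w7.png",0);b=cv2.cvtColor(capture("wrist"),cv2.COLOR_RGB2GRAY)
for u in(235,256,275):
    print(u,"w7",a[180:340:4,u].tolist());print(u,"now",b[180:340:4,u].tolist())
```

```text
[0.41553471 0.14793912 0.01669951] [ 0.39665513 -0.07998678 -1.11394684]
235 w7 [82, 80, 87, 91, 111, 112, 114, 114, 137, 251, 201, 130, 128, 133, 135, 131, 134, 131, 249, 248, 249, 249, 251, 138, 133, 137, 120, 121, 117, 120, 119, 121, 120, 115, 115, 124, 127, 28, 31, 32]
235 now [41, 41, 35, 40, 100, 101, 104, 105, 121, 120, 118, 222, 246, 247, 246, 247, 245, 245, 246, 245, 245, 249, 121, 123, 121, 105, 106, 102, 105, 107, 104, 105, 105, 106, 109, 112, 116, 22, 22, 23]
256 w7 [88, 87, 97, 155, 115, 113, 112, 113, 131, 128, 130, 132, 135, 133, 165, 156, 131, 170, 251, 249, 250, 249, 249, 249, 249, 154, 143, 119, 120, 120, 116, 122, 119, 120, 118, 116, 140, 123, 26, 18]
256 now [43, 44, 35, 101, 101, 101, 104, 112, 122, 117, 119, 116, 247, 247, 246, 247, 247, 247, 247, 247, 247, 246, 246, 142, 118, 118, 106, 108, 105, 106, 103, 107, 104, 103, 105, 107, 114, 158, 21, 20]
275 w7 [210, 89, 89, 95, 103, 112, 111, 112, 111, 133, 127, 132, 135, 132, 135, 135, 128, 171, 250, 250, 250, 250, 249, 249, 250, 241, 142, 139, 127, 117, 130, 133, 132, 128, 124, 153, 170, 23, 32, 28]
275 now [42, 39, 45, 38, 105, 100, 104, 103, 125, 120, 118, 117, 119, 247, 247, 247, 248, 246, 247, 247, 246, 246, 248, 130, 119, 105, 106, 109, 105, 106, 105, 106, 103, 105, 110, 110, 124, 22, 28, 19]
```

>>> servo_tool(rows=[{"dp": [0,0,0.1],"rotation": [0,0,0],"claw": 0.7},{"dp": [0,0,0.25],"rotation": [0,0,0],"claw": 0.7},{"dp": [0,0,0.25],"rotation": [0,0,0],"claw": 0.7}])

```text
t: 63.65
ee_pos: [0.4154, 0.148, 0.0141]
orientation: [[-0.708, 0.706, 0.003], [0.706, 0.708, 0.002], [-0.001, 0.003, -1.0]]
contact_force: [0.4, -0.4, -0.8]
gripper_width: 0.0631
finger_force: 55.6
```

>>> servo_tool(rows=[{"dp": [0,0,0],"rotation": [0,0,0],"claw": 0.8},{"dp": [0,0,0],"rotation": [0,0,0],"claw": 0.95},{"dp": [0,0,0],"rotation": [0,0,0],"claw": 0.95}])

```text
t: 63.95
ee_pos: [0.4157, 0.148, 0.0143]
orientation: [[-0.708, 0.706, 0.004], [0.706, 0.708, 0.002], [-0.001, 0.004, -1.0]]
contact_force: [-0.3, 0.1, 0.0]
gripper_width: 0.0811
finger_force: 0.0
```

>>> servo_tool(rows=[{"dp": [0,0,-2],"rotation": [0,0,0],"claw": 0.95},{"dp": [0,0,-5],"rotation": [0,0,0],"claw": 0.95},{"dp": [0,0,-9],"rotation": [0,0,0],"claw": 0.95},{"dp": [0,0,-13],"rotation": [0,0,0],"claw": 0.95},{"dp": [0,0,-16],"rotation": [0,0,0],"claw": 0.95}])

```text
t: 64.45
ee_pos: [0.4152, 0.1476, 0.1761]
orientation: [[-0.708, 0.706, 0.004], [0.706, 0.708, 0.002], [-0.002, 0.005, -1.0]]
contact_force: [0.7, 0.6, 0.4]
gripper_width: 0.0811
finger_force: 0.0
```

>>> servo_tool(rows=[{"dp": [0,0,0],"rotation": [0,0,0],"claw": 0.95},{"dp": [0,0,0],"rotation": [0,0,0],"claw": 0.95}])

```text
t: 64.65
ee_pos: [0.4149, 0.1483, 0.1746]
orientation: [[-0.709, 0.705, 0.004], [0.705, 0.709, 0.003], [-0.001, 0.005, -1.0]]
contact_force: [0.3, 1.2, -0.4]
gripper_width: 0.0809
finger_force: 0.0
```

```bash
python3 chk.py; python3 -c "
from h import *
plan([((.46,-.05,.17),.6),((.31,-.25,.17),0.03)]);print(observe()['joint_positions'].round(2))"
```

```text
[0.4149 0.1483 0.1746]
[ 0.5033  0.2069 -0.0423] 0.00113 [[0.6082, 0.2025], [0.5399, 0.3053], [0.421, 0.2722], [0.4158, 0.1489], [0.5315, 0.1058]]
wrist [[0.5332, 0.1043], [0.4147, 0.148], [0.4199, 0.2707], [0.6105, 0.203]]
side drawer [[0.557, -0.3325]]
[-17.2, -10.7, 0.3] [0.1, 0.0, 10.7] rows>=5
[-4.0, -11.8, 0.0] [0.0, 0.0, 16.3] rows>=3
[-7.2, -10.2, 0.0] [0.0, 0.0, 16.3] rows>=3
[-1.09  0.37  0.83  2.28 -0.45  0.66  0.85]
```

Run:
```python
from h import *
plan([((.46,-.02,.16),.6),((.372,-.245,.13),0.03)])
j=capture("side");cv2.imwrite("pics/s11.png",cv2.resize(j[:,:,::-1],(800,600)))
```

```text
[-15.1, -8.6, 1.3] [0.1, 0.0, 10.7] rows>=4
[-6.8, -10.0, 1.5] [0.0, 0.0, 16.3] rows>=3
[-9.3, -7.7, 1.5] [0.0, 0.0, 16.3] rows>=3
```

View pics/s11.png

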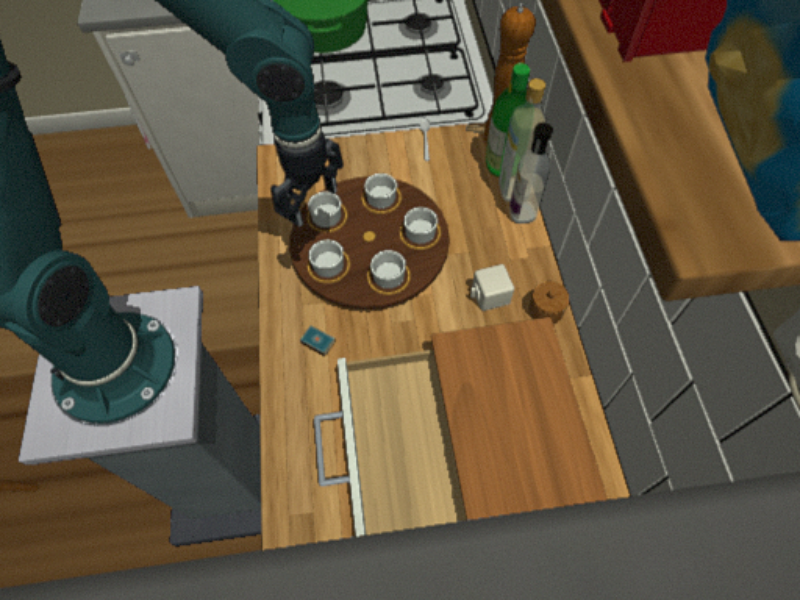

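The drawer (x 345–460) is empty; all five ramekins stand upright in their rings on the turntable. Now on to the handle, with its bar at (318,450).

>>> servo_tool(rows=[{"dp": [-15.1,-8.6,1.3],"rotation": [0,0,10.7],"claw": 0.5},{"dp": [-15.1,-8.6,1.3],"rotation": [0,0,10.7],"claw": 0.5},{"dp": [-15.1,-8.6,1.3],"rotation": [0,0,10.7],"claw": 0.5},{"dp": [-15.1,-8.6,1.3],"rotation": [0,0,10.7],"claw": 0.5},{"dp": [-15.1,-8.6,1.3],"rotation": [0,0,10.7],"claw": 0.5}])

```text
t: 65.4
ee_pos: [0.4618, -0.0245, 0.1608]
orientation: [[-0.558, 0.83, 0.004], [0.83, 0.558, -0.001], [-0.003, 0.003, -1.0]]
contact_force: [0.1, -0.6, -0.5]
gripper_width: 0.0426
finger_force: 0.0
```

>>> servo_tool(rows=[{"dp": [-6.8,-10,0],"rotation": [0,0,16.3],"claw": 0.5},{"dp": [-6.8,-10,0],"rotation": [0,0,16.3],"claw": 0.5},{"dp": [-6.8,-10,0],"rotation": [0,0,16.3],"claw": 0.5},{"dp": [-6.8,-10,0],"rotation": [0,0,16.3],"claw": 0.5}])

```text
t: 65.8
ee_pos: [0.4152, -0.1344, 0.1605]
orientation: [[-0.305, 0.952, 0.002], [0.952, 0.305, 0.001], [0.001, 0.002, -1.0]]
contact_force: [0.5, -0.0, -0.5]
gripper_width: 0.0426
finger_force: 0.0
```

>>> servo_tool(rows=[{"dp": [-9.3,-7.7,0],"rotation": [0,0,16.3],"claw": 0.5},{"dp": [-9.3,-7.7,0],"rotation": [0,0,16.3],"claw": 0.5},{"dp": [-9.3,-7.7,0],"rotation": [0,0,16.3],"claw": 0.5},{"dp": [-9.3,-7.7,0],"rotation": [0,0,16.3],"claw": 0.5},{"dp": [-9.3,-7.7,0],"rotation": [0,0,16.3],"claw": 0.5}])

```text
t: 66.3
ee_pos: [0.3734, -0.2429, 0.1598]
orientation: [[-0.033, 0.999, 0.003], [0.999, 0.033, 0.004], [0.004, 0.003, -1.0]]
contact_force: [0.5, 0.9, -0.4]
gripper_width: 0.043
finger_force: 0.0
```

>>> servo_tool(rows=[{"dp": [0,0,0],"rotation": [0,0,0],"claw": 0.5},{"dp": [0,0,0],"rotation": [0,0,0],"claw": 0.5}])

```text
t: 66.5
ee_pos: [0.3736, -0.2427, 0.16]
orientation: [[-0.035, 0.999, 0.003], [0.999, 0.035, 0.003], [0.003, 0.003, -1.0]]
contact_force: [0.1, -0.2, -0.1]
gripper_width: 0.0426
finger_force: 0.0
```

```bash
python3 -c "
from h import *
s=observe();print(s['ee_pos'],s['gripper_width'])
plan([((.372,-.248,.007),0.03)])"
```

```text
[ 0.37359608 -0.24271717  0.16003318] 0.0425651075165459
[-0.6, -0.2, 15.3] [0.2, -0.2, 0.3] rows>=4
```

>>> servo_tool(rows=[{"dp": [-0.4,-0.1,4],"rotation": [0,0,0],"claw": 0.5},{"dp": [-0.4,-0.1,8],"rotation": [0,0,0],"claw": 0.5},{"dp": [-0.4,-0.1,11],"rotation": [0,0,0],"claw": 0.5},{"dp": [-0.4,-0.1,13.5],"rotation": [0,0,0],"claw": 0.5},{"dp": [-0.4,-0.1,15.2],"rotation": [0,0,0],"claw": 0.5}])

```text
t: 67.0
ee_pos: [0.3727, -0.2468, 0.0067]
orientation: [[-0.033, 0.999, 0.002], [0.999, 0.033, 0.003], [0.003, 0.002, -1.0]]
contact_force: [0.5, 0.1, -0.2]
gripper_width: 0.0427
finger_force: 0.0
```

>>> servo_tool(newtons=30, rows=[{"dp": [0,0,0],"rotation": [0,0,0],"claw": 0.5},{"dp": [0,0,0],"rotation": [0,0,0],"claw": 0},{"dp": [0,0,0],"rotation": [0,0,0],"claw": 0},{"dp": [0,0,0],"rotation": [0,0,0],"claw": 0},{"dp": [0,0,0],"rotation": [0,0,0],"claw": 0}])

```text
t: 67.5
ee_pos: [0.3745, -0.2484, 0.0093]
orientation: [[-0.032, 0.999, 0.007], [0.999, 0.032, 0.001], [0.001, 0.007, -1.0]]
contact_force: [4.2, 0.8, 3.8]
gripper_width: 0.0086
finger_force: 29.6
```

>>> servo_tool(rows=[{"dp": [0,2,0],"rotation": [0,0,0],"claw": 0},{"dp": [0,5,0],"rotation": [0,0,0],"claw": 0},{"dp": [0,8,0],"rotation": [0,0,0],"claw": 0},{"dp": [0,11,0],"rotation": [0,0,0],"claw": 0},{"dp": [0,13.5,0],"rotation": [0,0,0],"claw": 0}])

```text
t: 68.0
ee_pos: [0.5077, -0.2461, 0.0094]
orientation: [[-0.031, 1.0, 0.003], [1.0, 0.031, -0.003], [-0.003, 0.003, -1.0]]
contact_force: [-1.1, -3.0, -4.0]
gripper_width: 0.0085
finger_force: 30.5
```

>>> servo_tool(rows=[{"dp": [0,1.5,0],"rotation": [0,0,0],"claw": 0},{"dp": [0,3,0],"rotation": [0,0,0],"claw": 0},{"dp": [0,4.2,0],"rotation": [0,0,0],"claw": 0},{"dp": [0,4.6,0],"rotation": [0,0,0],"claw": 0},{"dp": [0,4.8,0],"rotation": [0,0,0],"claw": 0}])

```text
t: 68.5
ee_pos: [0.5545, -0.2452, 0.0094]
orientation: [[-0.03, 1.0, 0.003], [1.0, 0.03, -0.002], [-0.002, 0.003, -1.0]]
contact_force: [-3.0, -5.5, 1.6]
gripper_width: 0.0081
finger_force: 30.9
```

>>> servo_tool(rows=[{"dp": [0,0,0],"rotation": [0,0,0],"claw": 0},{"dp": [0,0,0],"rotation": [0,0,0],"claw": 0}])

```text
t: 68.7
ee_pos: [0.5545, -0.2452, 0.0094]
orientation: [[-0.029, 1.0, 0.003], [1.0, 0.029, -0.002], [-0.002, 0.003, -1.0]]
contact_force: [0.1, -4.7, -1.0]
gripper_width: 0.0083
finger_force: 30.6
```

>>> servo_tool(rows=[{"dp": [0,0.3,0],"rotation": [0,0,0],"claw": 0},{"dp": [0,0.6,0],"rotation": [0,0,0],"claw": 0},{"dp": [0,0.6,0],"rotation": [0,0,0],"claw": 0}])

```text
t: 69.0
ee_pos: [0.5543, -0.2451, 0.0094]
orientation: [[-0.028, 1.0, -0.005], [1.0, 0.028, 0.001], [0.001, -0.005, -1.0]]
contact_force: [-9.5, -3.6, 5.9]
gripper_width: 0.0086
finger_force: 31.3
```

>>> servo_tool(rows=[{"dp": [0,-0.5,0],"rotation": [0,0,0],"claw": 0},{"dp": [0,-0.5,0],"rotation": [0,0,0],"claw": 0.5},{"dp": [0,-0.5,0],"rotation": [0,0,0],"claw": 0.5},{"dp": [0,-0.5,-2],"rotation": [0,0,0],"claw": 0.5},{"dp": [0,-0.5,-6],"rotation": [0,0,0],"claw": 0.5}])

```text
t: 69.5
ee_pos: [0.5549, -0.2393, 0.067]
orientation: [[-0.034, 0.999, -0.002], [0.999, 0.034, 0.007], [0.007, -0.002, -1.0]]
contact_force: [1.4, 0.8, 0.7]
gripper_width: 0.0424
finger_force: 0.0
```

>>> servo_tool(rows=[{"dp": [0,-4,-5],"rotation": [0,0,0],"claw": 0.5},{"dp": [0,-8,-10],"rotation": [0,0,0],"claw": 0.5},{"dp": [0,-8,-14],"rotation": [0,0,0],"claw": 0.5},{"dp": [0,-8,-14],"rotation": [0,0,0],"claw": 0.5},{"dp": [0,-8,-14],"rotation": [0,0,0],"claw": 0.5}])

```text
t: 70.0
ee_pos: [0.4772, -0.2453, 0.2108]
orientation: [[-0.032, 0.999, 0.008], [0.999, 0.032, 0.002], [0.002, 0.008, -1.0]]
contact_force: [0.7, -0.2, 0.4]
gripper_width: 0.0428
finger_force: 0.0
```

>>> servo_tool(rows=[{"dp": [0,0,0],"rotation": [0,0,0],"claw": 0.5},{"dp": [0,0,0],"rotation": [0,0,0],"claw": 0.5},{"dp": [0,0,0],"rotation": [0,0,0],"claw": 0.5}])

```text
t: 70.3
ee_pos: [0.4756, -0.2446, 0.2071]
orientation: [[-0.032, 0.999, 0.001], [0.999, 0.032, 0.003], [0.003, 0.001, -1.0]]
contact_force: [0.6, 0.5, 0.9]
gripper_width: 0.0428
finger_force: 0.0
```

Run:
```python
from rings import *
s=observe();print(s["ee_pos"],s["contact_force"])
j=capture("side")[:,:,::-1].copy()
x,c,k,r=rings("side",j);print(x.round(4));print("ring",c.round(4).tolist());print([f[0] for f in fit("side",.036)])
i=capture("wrist")[:,:,::-1]
cv2.imwrite("pics/z12.png",np.hstack([cv2.resize(j,(400,300)),cv2.resize(i,(400,300))]))
```

```text
[ 0.4755656  -0.24458264  0.20714045] [0.57597563 0.54952076 0.89350084]
[ 0.5043  0.2048 -0.0395]
ring [[0.6092, 0.2007], [0.5407, 0.3034], [0.4218, 0.2699], [0.417, 0.1465], [0.5328, 0.1038]]
[[0.5411, 0.3079], [0.612, 0.206], [0.5543, 0.1448]]
```

View pics/z12.png

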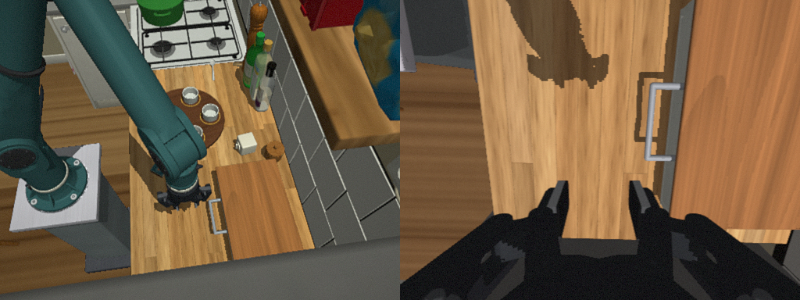

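Run:
```python
from rings import *
t=capture("top")[:,:,::-1].copy();print(rings("top",t)[0].round(4));print([f for f in fit("top",.036)])
h=ray("wrist",np.array([(652,85),(650,158)])*1.28-[512,0],.054);print("handle",h.round(4).tolist())
```

```text
[ 0.5031  0.2056 -0.0413]
[([0.4198, 0.2703], 0.86, np.float64(0.913)), ([0.5331, 0.1035], 0.84, np.float64(0.898)), ([0.6111, 0.2004], 0.8, np.float64(0.919)), ([0.4155, 0.1457], 0.67, np.float64(0.924)), ([0.54, 0.3029], 0.62, np.float64(0.916))]
handle [[0.551, -0.1692, 0.054], [0.5591, -0.2811, 0.054]]
```

```bash
python3 -c "
from plant import *
print(job_done())"
```

```text
the job is handed in; nothing more can be done
None
```

The drawer is shut and all five ramekins stand upright within a few millimetres of their ring centres, but the turntable did turn once, by about 3°, when a ramekin pressed on it; I turned it back to within about 0.3°, without touching the matchbox or timer.

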